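# Roll a sample vial into the reader and arm it

## Task

Take the pushing paddle from its tray and with it gently roll the vial that lies on the track along to the reader until it drops into the nest under the gate, without touching the vial with the robot or lifting it off the track. Stand the paddle back upright in its tray, then lift the sprung guard on the control box, flip the toggle beneath it over towards the guard's hinge, and let the guard drop shut. Leave the two standing spare vials and the small white box where they are.

Things in the scene. Friction and masses are not known exactly. Their poses are not given: they have to be found in the camera images.
- track_start (a point): middle of the start end of the vial track, on its floor, 20 mm above the bench. Fixed straight level channel, 340 mm long; x points along it to the nest, y across, z up. Floor 78 mm wide between aluminium side walls 8 mm thick that rise 12 mm above the floor; this end is open but for a lip 2.5 mm high and 3 mm long
- nest (a point): middle of the nest, at floor level, 250 mm along the track; axes as the track. A gap in the floor right across, x from -10 to +10 mm, 10 mm deep: the vial sinks 4.2 mm into it and stays, its axis then 9.8 mm above this point. The floor goes on at full height for 80 mm beyond to an end wall, so a vial pushed too far rolls out again on the far side
- gate (a point): middle of the gate above the nest, 72 mm above the floor at its bars' underside; axes as the track. Two dark steel bars 10 x 10 mm cross the track at x = -26 and +26 mm, open between; their posts stand outside the side walls, out to y = +-56 mm. The white reader head (66 x 30 mm, 75 mm tall from the bench) stands beside the nest at y = -58 to -88 mm
- vial_center (a point): middle of the vial that lies across the track: 28 mm in diameter, 70 mm long (56 mm amber glass, then a white cap 25 mm in diameter), 35 to 70 g; its axis is this point's y. It rolls very freely. At the start it lies on the track floor, 90 to 165 mm short of the nest
- vial: the same vial as a whole; its origin is the same middle point
- paddle_grip (a point): grasp point of the grey pushing paddle (90 g), in its upright grip block (40 mm along x, 16 mm across y, top 64 mm above the underside), 42 mm above the paddle's underside; x points to the blade, z up. It stands on a foot 44 x 36 mm, 6 mm thick, under the block, and on the blade's lower edge, both at the level of its underside
- paddle_face (a point): point on the flat pushing face of the paddle's blade, 14 mm above the underside and 116 mm ahead (+x) of the grip block's middle; x is the pushing direction. The blade is 50 mm wide, 38 mm tall, 6 mm thick, joined to the block by a bar 10 mm square, 28 mm above the underside
- paddle: the same paddle as a whole; its origin lies at its underside below the middle of the grip block, x towards the blade
- tray_floor (a point): middle of the floor of the paddle's fixed shallow white tray, 4 mm above the bench; x along the tray, in the way the blade points at the start. Outside 240 x 100 mm, walls 4 mm thick and 14 mm high from the bench
- guard_hinge (a point): middle of the guard's hinge line, on the fixed grey control box, 54 mm above the bench; y along the hinge, x from the box's front to its back, z up. The box is 90 mm long (x from -66 to +24 mm), 92 mm wide, 50 mm high; its front faces -x, the robot side, within 0.25 rad. It stands left or right. The toggle pivots on its top at x = -46 mm, y = 0
- guard (a joint): guard cover's angle, 0 shut to 1.4 rad open; a weak spring and its 40 g shut it from any angle, so hold it up while flipping (under 1 N at the tab). Hollow, 80 mm wide (74 inside), open below, front wall 65 mm from the hinge, roof 64 mm above hinge level. There is room for a shut fingertip, tilted some 45 deg, to go in under the raised front wall and push the toggle, guard resting on it
- guard_tab (a point): middle of the underside of the guard's front tab, 76 mm from the hinge. The tab ends 86 mm from the hinge, is 21 mm long, 44 mm wide, 4 mm thick and sticks out freely 20 mm in front of the box's front, its underside 54 mm above the bench when shut
- toggle (a joint): toggle angle, 0 off (leaning 0.22 rad to the front) to 0.44 rad on (leaning 0.22 rad to the hinge); it stays where it is left, about 0.7 N at the tip moves it
- toggle_tip (a point): centre of the 9 mm ball at the toggle's tip, 46 mm from its pivot, which is 50 mm above the bench
- spare_vial_a: bystander, to be left alone: upright spare vial, 28 mm across and 70 mm tall, loose on the bench to the left of tray and track; origin at its underside
- spare_vial_b: bystander, to be left alone: upright spare vial, 28 mm across and 70 mm tall, loose on the bench to the right of tray and track; origin at its underside
- cap_box: bystander, to be left alone: open white box, 90 x 90 mm, 50 mm high, loose; it stands left or right, on the side where the control box is not; origin at its underside
Mind the look-alikes: they are no part of the job. What is shaped like the paddle but yellow is not meant.

How it is judged (in metres and radians):
On the way, in this order (a step that is already met when the one before it is completed fails the run):
1. the vial has been rolled into the nest and lies still in it (horizontal distance between vial_center and nest below 0.005 m and z of vial_center in the frame of nest between 0.006 and 0.0125 m and linear speed of vial below 0.02 m/s), for 0.2 s.
2. the paddle stands upright in its tray again, let go (x of paddle_grip in the frame of tray_floor above -0.1 m and x of paddle_face in the frame of tray_floor below 0.118 m and y of paddle_grip in the frame of tray_floor between -0.034 and 0.034 m and y of paddle_face in the frame of tray_floor between -0.034 and 0.034 m and z of paddle_grip in the frame of tray_floor below 0.046 m and angle between paddle_grip's own z axis and vertical below 0.08 rad and contact force between the fingers and paddle below 0.1 N and linear speed of paddle below 0.02 m/s), for 0.2 s.
3. the toggle under the guard is flipped towards the hinge (value of joint toggle above 0.33 rad), for 0.1 s.
At the end, for the whole second after the job is handed in: The vial lies still in the nest (within 5 mm of its middle, sunk in), the paddle stands upright, let go and at rest within its tray, the toggle is over towards the hinge (above 0.33 rad) and the guard is shut (below 0.06 rad) (all of step 1 and all of step 2 and value of joint toggle above 0.33 rad and value of joint guard below 0.06 rad); the robot touches nothing.
It fails at once if the robot touches the vial (contact force between any of the fingers, the arm and vial above 0.3 N).
It fails at once if the vial is pushed roughly: more than 10 N from the paddle, or faster than 0.4 m/s (contact force between paddle and vial above 10 N or linear speed of vial above 0.4 m/s).
It fails at once if the vial is lifted off the track or falls from it (its middle more than 24 mm above or less than 4 mm above the floor) (z of vial_center in the frame of nest above 0.024 m or z of vial_center in the frame of nest below 0.004 m).
It fails at once if a bystander (spare vials, cap box) is shifted by more than 20 mm or tipped over (distance of any of spare_vial_a, spare_vial_b, cap_box from where it was at the start of the episode above 0.02 m or angle between any of spare_vial_a, spare_vial_b, cap_box's own z axis and vertical above 0.3 rad).
It also fails if it takes over 67 s, if anything falls off the work surface, if the arm or the gripper's body presses on something with over 40 N, if the wrist force passes 120 N, or if a joint passes its speed limit or range.

## Robot

A 6-joint arm with a two-finger parallel gripper is mounted at the origin on the work surface. World frame = base frame: x ahead of the robot, y to its left, z up, the work surface at z = 0. Lengths are in mm, angles in rad, forces in N, time in s.
With the tool pointing down it reaches from about 425 to 950 mm from the base axis. Payload 14.7 kg.
Tool frame: the origin (TCP) lies midway between the tips of the shut fingers; the grasp point (between the pads) lies behind it (env.grip_point_offset is the z of the grasp point in the tool frame, in mm); z points along the fingers, y is the direction in which the jaws open and shut (so a half turn about z gives the same grasp; the last joint's range is limited). The gripper opens to 85 mm and grips with 20 to 120 N. Pads are 22 mm wide; open, the fingers measure 114 mm over their backs; the gripper's body (76 mm by 85 mm) begins 54 mm behind the grasp point. The pads swing forward as they close: fully open they stand 13 mm farther back than shut.
Start: joints at [1.199, 0.48, 1.596, -0, 1.065, -0.047], TCP at [207.403, 616.016, 231.297] pointing down, gripper open.
Joint ranges: [-2.75, 2.75], [-0.82, 2.05], [0.23, 2.67], [-1.56, 4.7], [0.09, 2.69], [-2.92, 2.92]. Speed limits (rad/s): [1.89, 1.89, 2.39, 3.01, 3.01, 3.01].

## Interface

Orientations are given as a unit quaternion [w, x, y, z].
In Python, from cell import env gives the robot as it stands.
- The arm moves only by the tool send_rows, never from a script. Its arguments are lists of equal length, an entry for each row: "slide": the shift along the tool's x, y, z in cm, a list of three; "turn": the turn about the tool's z in degrees; "hand": the opening, from 0 (shut) to 1 (fully open). In form: {"slide": [[tx, ty, tz], ...], "turn": [turn, ...], "hand": [hand, ...]}. A call has 1 to 12 rows; each row shifts and turns the commanded pose from where the row before left it, along the tool's axes as they then stand; what a row does not reach is not made up. A row lasts 1/10 s, in which the tool goes at most 50 mm and 8.59 degrees, less where a joint would pass 70% of its speed; a pose out of reach is approached as far as the arm can. A call is refused whole if a number of a shift passes 5 or a number of a turn 8.59, either way. A call with a gripper value outside its range is refused whole. The fingers move at their own pace and stop on an object; "force" is the grip in N (left out, the last holds). Time passes only in rows, so rows that do not move let the fingers close. It gives the time, the measured TCP pose, the force and the opening at its end, in the units of the state.
- env.state(): the state, without advancing time (a new reading comes with each control period).
- env.get_image(name): name is "scene" or "side" or "wrist"; returns the picture (480x640x3 uint8, blue, green, red); there is no depth.
- env.camera_model(name): a dict with "camera_matrix" (3x3 intrinsics, pixels), "R" (3x3) and "t" (3): a world point X has camera coordinates R X + t. Camera axes: x right, y down, z forward; pixel columns grow to the right and rows downward; lengths in mm; the calibration is good to about 2 mm. The wrist camera is an equidistant fisheye: a pixel r from the principal point sees the ray r / f radians off the axis. A picture is of the moment at which its call begins: read the wrist's pose just before it. camera_model takes no time and is no camera call; for the wrist camera it gives the pose at the moment of the call.
- env.hand_in(): hands the job in, once; it reports no verdict.
The state is a dict: "time_s": time; "joint_pos": joint angles; "joint_vel": joint speeds; "joint_torque": joint torques, N m; "tcp_pos": TCP position; "tcp_rot": TCP orientation; "wrist_force": force on the tool from outside, world axes, zero at the start; "moment": the same for the moment, N m; "grip_width": finger opening in mm.
Only numpy, scipy, OpenCV 4.12 (cv2) and the standard library are available. Lean on these libraries where they do the work, as an engineer would, in place of code of your own. Each camera call takes 0.05 s, during which the arm holds its last target.

## Working session

There is one attempt and no reset: what is moved stays moved. The work goes in short steps, Python scripts to look and compute and a tool call to move; the robot and the scene stay as the last step left them, time stands still between calls to the robot, and variables do not carry over. Pictures are saved under pics/ and viewed, and the job is handed in when it is done.

Besides the shell and the picture viewer there is one more tool, called after "Call:" as name(argument=value, ...), one argument or row to a line, values as JSON. send_rows: Moves the arm, as the interface text tells. Its arguments: {"type":"object","properties":{"slide":{"type":"array","items":{"type":"array","items":{"type":"number"}}},"turn":{"type":"array","items":{"type":"number"}},"hand":{"type":"array","items":{"type":"number"}},"force":{"type":"number"}},"required":["slide","turn","hand"]}

```bash
ls; mkdir -p pics
python3 - <<'E'
from cell import env
import cv2
print(env.state())
print(env.grip_point_offset)
for n in ("scene","side","wrist"):
    cv2.imwrite(f"pics/{n}0.png",env.get_image(n))
    print(n,env.camera_model(n))
E
```

```text
pics
{'time_s': 0.0, 'joint_pos': array([ 1.19939095e+00,  4.80855610e-01,  1.59683493e+00,  7.87679783e-06,
        1.06514032e+00, -4.65831619e-02]), 'joint_vel': array([-7.97330280e-04, -6.09331727e-04,  5.69796459e-05, -6.18597084e-04,
       -4.83786043e-05, -2.03603422e-04]), 'joint_torque': array([-3.69019563e-05, -9.50639391e+01, -4.30184269e+01,  1.07549497e-04,
        1.26072258e-02,  1.93321063e-05]), 'tcp_pos': array([207.26070362, 615.64138087, 230.67149637]), 'tcp_rot': array([-1.31818403e-04,  1.61699906e-01,  9.86839783e-01, -6.04916205e-04]), 'wrist_force': array([0.11554533, 0.21015795, 0.3207948 ]), 'moment': array([ 0.04178615,  0.01863612, -0.01729839]), 'grip_width': 84.91818503330218}
-18.700000000000003
scene {'camera_matrix': array([[445.08925397,   0.        , 322.06143556],
       [  0.        , 445.08925397, 238.07666559],
       [  0.        ,   0.        ,   1.        ]]), 'R': array([[-0.42987944,  0.90287487,  0.00454273],
       [ 0.73907812,  0.35477316, -0.57262512],
       [-0.51862047, -0.24280234, -0.81980475]]), 't': array([ 165.47411104, -271.89047639, 1228.91846626])}
side {'camera_matrix': array([[527.91959713,   0.        , 326.17858324],
       [  0.        , 527.91959713, 234.61791687],
       [  0.        ,   0.        ,   1.        ]]), 'R': array([[ 0.71332463, -0.700606  ,  0.01786627],
       [-0.36695258, -0.39509044, -0.84216943],
       [ 0.59708775,  0.59418412, -0.53891692]]), 't': array([-279.94408931,  238.35184768, 1216.19315604])}
wrist {'camera_matrix': array([[371.64829954,   0.        , 318.07605944],
       [  0.        , 371.64829954, 242.63547971],
       [  0.        ,   0.        ,   1.        ]]), 'R': array([[ 3.18589971e-01,  9.47892271e-01, -8.20086136e-04],
       [ 8.97268146e-01, -3.01295839e-01,  3.22692876e-01],
       [ 3.05630995e-01, -1.03542551e-01, -9.46503373e-01]]), 't': array([-649.47321663,  -41.67510848,  380.87229173])}
```

View pics/scene0.png

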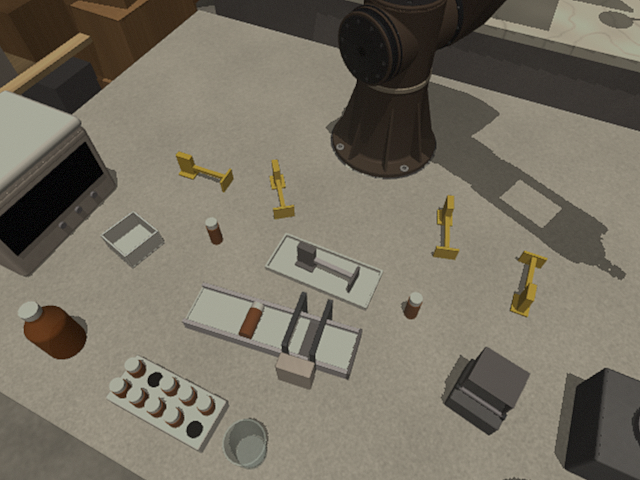

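View pics/side0.png

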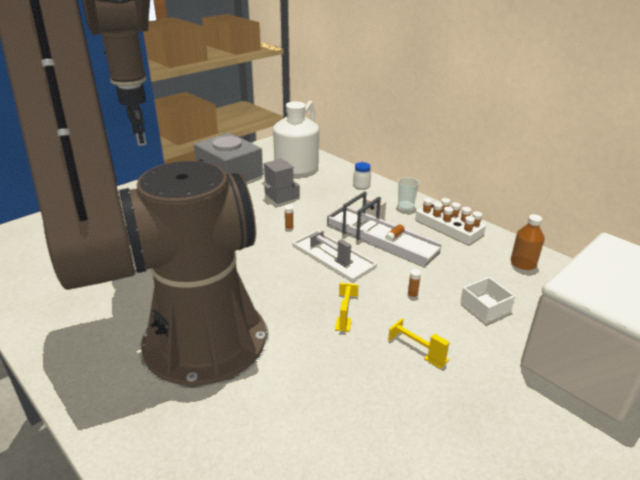

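View pics/wrist0.png

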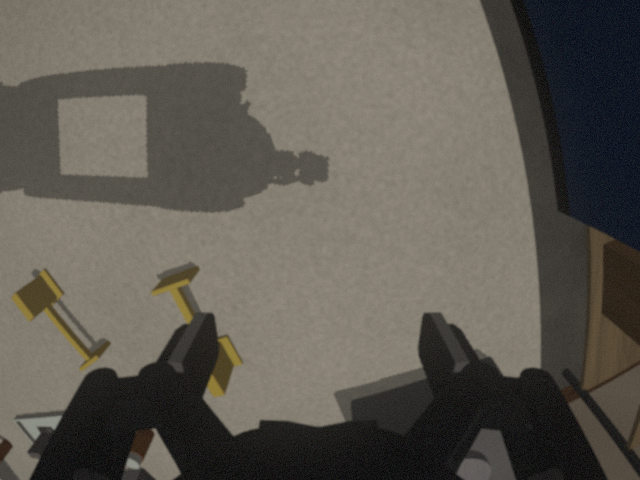

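The scene view shows the tray with the grey paddle at about (325,270), the track at (275,330) with the vial at (250,320), and the control box at (487,390). Next I'll zoom in.

```bash
cat > h.py <<'E'
import numpy as np, cv2
from cell import env
def ray(name,u,v):
    m=env.camera_model(name);K=m["camera_matrix"];R=np.array(m["R"]);t=np.array(m["t"])
    x=(u-K[0,2])/K[0,0];y=(v-K[1,2])/K[1,1]
    if name=="wrist":
        r=np.hypot(x,y); d=np.array([np.sin(r)*x/max(r,1e-9),np.sin(r)*y/max(r,1e-9),np.cos(r)])
    else: d=np.array([x,y,1.])
    return -R.T@t, R.T@d
def onz(name,u,v,z):
    o,d=ray(name,u,v); return o+d*(z-o[2])/d[2]
def two(a,b):
    (o1,d1),(o2,d2)=a,b
    A=np.stack([d1,-d2],1); s=np.linalg.lstsq(A,o2-o1,rcond=None)[0]
    p,q=o1+s[0]*d1,o2+s[1]*d2
    return (p+q)/2,np.linalg.norm(p-q)
def proj(name,X):
    m=env.camera_model(name);K=m["camera_matrix"];c=np.array(m["R"])@np.asarray(X,float)+np.array(m["t"])
    if name=="wrist":
        r=np.arctan2(np.hypot(c[0],c[1]),c[2]); n=np.hypot(c[0],c[1])
        x,y=c[0]/n*r,c[1]/n*r
    else: x,y=c[0]/c[2],c[1]/c[2]
    return K[0,0]*x+K[0,2],K[1,1]*y+K[1,2]
E
python3 - <<'E'
import cv2
a=cv2.imread("pics/scene0.png")
cv2.imwrite("pics/c1.png",cv2.resize(a[225:385,175:390],None,fx=3.7,fy=3.7,interpolation=cv2.INTER_CUBIC))
cv2.imwrite("pics/c2.png",cv2.resize(a[335:445,430:545],None,fx=5,fy=5,interpolation=cv2.INTER_CUBIC))
b=cv2.imread("pics/side0.png")
cv2.imwrite("pics/c3.png",cv2.resize(b[150:310,255:455],None,fx=3.7,fy=3.7,interpolation=cv2.INTER_CUBIC))
E
```

```text
(no output)
```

View pics/c1.png

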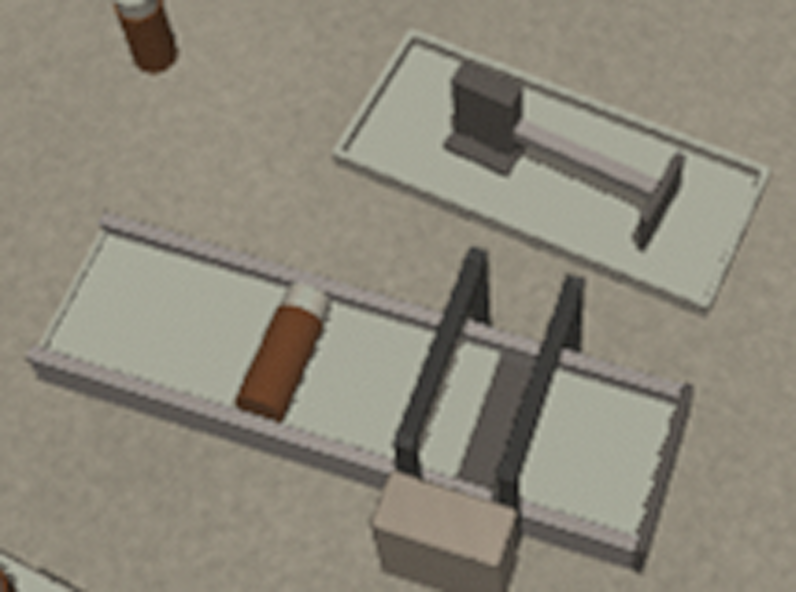

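View pics/c2.png

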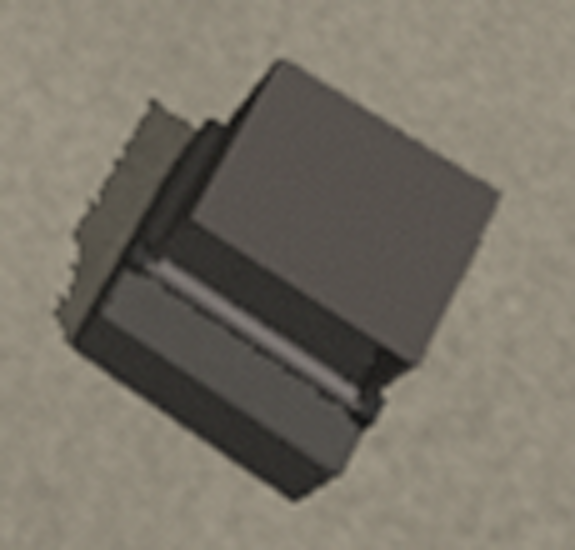

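View pics/c3.png

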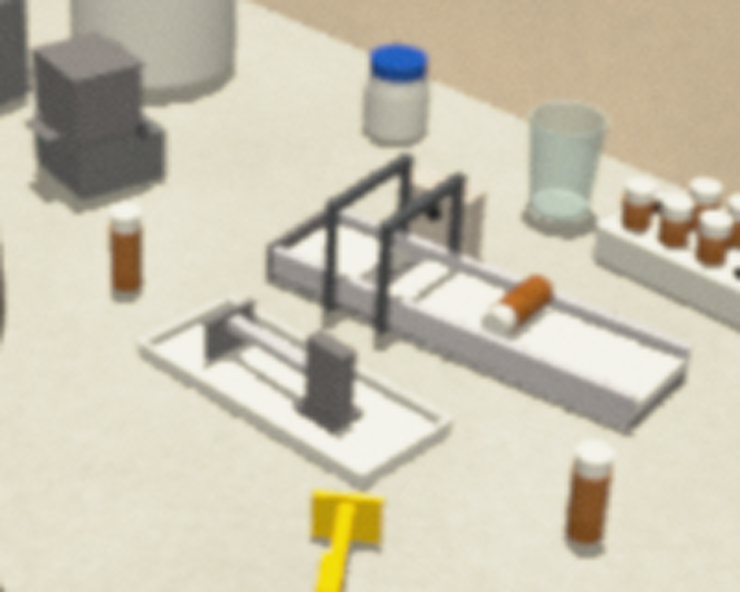

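```bash
cat > m1.py <<'E'
from h import *
def c1(p,z):
    return onz("scene",p[0]/3.7+175-.35,p[1]/3.7+225-.35,z)
np.set_printoptions(precision=1,suppress=True)
print("tray"); T=[c1(p,14) for p in [(413,33),(768,170),(708,310),(335,155)]]
for p in T: print(p)
T=np.array(T);c=T.mean(0); print("c",c,[np.linalg.norm(T[i]-T[i-1]) for i in range(4)]); d=(T[1]-T[0])+(T[2]-T[3]); print("yaw",np.arctan2(d[1],d[0]))
print("track walls z32")
for p in [(105,213),(32,358),(690,387),(640,560)]: print(c1(p,32))
print("floor z20 start corners inner");
for p in [(108,235),(47,350)]: print(c1(p,20))
print("gap"); 
for p in [(502,350),(532,357),(460,475),(497,488)]: print(c1(p,20))
print("gate bar tops z102 (20+72+10)")
for p in [(470,250),(488,255),(398,445),(418,450),(567,278),(584,282),(500,480),(518,485)]: print(c1(p,102))
print("vial ends z34")
for p in [(310,292),(262,405)]: print(c1(p,34))
print("paddle block top z68")
for p in [(463,62),(522,88),(516,105),(455,78)]: print(c1(p,68))
print("blade top z42")
for p in [(683,155),(656,197)]: print(c1(p,42))
print("blade bottom z4")
for p in [(643,248)]: print(c1(p,4))
def c2(p,z): return onz("scene",p[0]/5+430-.4,p[1]/5+335-.4,z)
print("guard roof z118")
for p in [(283,58),(500,193),(413,368),(192,218)]: print(c2(p,118))
print("box top back z50")
for p in [(335,472),(105,312)]: print(c2(p,50))
print("box bottom back z0")
for p in [(297,500),(75,342)]: print(c2(p,0))
E
python3 m1.py
```

```text
tray
[404.2 -82.4  14. ]
[401.3 153.2  14. ]
[500.8 155.7  14. ]
[502.7 -82.2  14. ]
c [452.2  36.1  14. ] [np.float64(98.49677886065426), np.float64(235.6803419170239), np.float64(99.51774602718311), np.float64(237.88948863912705)]
yaw 1.5811084866288592
track walls z32
[ 601.2 -173.6   32. ]
[ 692.2 -158.5   32. ]
[555.3 166.   32. ]
[651.2 178.9  32. ]
floor z20 start corners inner
[ 607.9 -170.    20. ]
[ 681.6 -159.8   20. ]
gap
[574.5  63.9  20. ]
[571.2  80.5  20. ]
[647.2  75.4  20. ]
[645.1  95.9  20. ]
gate bar tops z102 (20+72+10)
[565.1  42.5 102. ]
[563.6  52.1 102. ]
[672.7  58.9 102. ]
[670.7  68.7 102. ]
[558.1  94.  102. ]
[556.4 102.7 102. ]
[667.1 110.2 102. ]
[665.7 118.9 102. ]
vial ends z34
[594.8 -43.2  34. ]
[662.6 -32.9  34. ]
paddle block top z68
[442.5 -25.6  68. ]
[443.9  12.9  68. ]
[455.8  14.9  68. ]
[454.4 -24.7  68. ]
blade top z42
[430.  108.7  42. ]
[462.2 105.7  42. ]
blade bottom z4
[475.6 105.7   4. ]
guard roof z118
[528.4 380.5 118. ]
[543.7 456.8 118. ]
[612.6 442.4 118. ]
[596.1 366.5 118. ]
box top back z50
[630.7 443.8  50. ]
[612.7 358.7  50. ]
box bottom back z0
[628.5 446.1   0. ]
[609.6 358.7   0. ]
```

Call:
send_rows(
  slide=[
    [0,0,0],
    [0,0,0],
    [0,0,0],
    [0,0,0],
    [0,0,0],
    [0,0,0],
    [0,0,0],
    [0,0,0],
    [0,0,0],
  ],
  turn=[8,8,8,8,8,8,8,8,8],
  hand=[1,1,1,1,1,1,1,1,1],
)

```text
time_s: 1.05
tcp_pos: [207.3, 615.8, 231.0]
tcp_rot: [0.0, 0.713, 0.701, -0.0]
wrist_force: [-0.3, -0.0, -0.6]
grip_width: 85.6
```

```bash
cat >> h.py <<'E'
from scipy.spatial.transform import Rotation as Ro
def tool():
    s=env.state();q=s["tcp_rot"];R=Ro.from_quat([q[1],q[2],q[3],q[0]]).as_matrix()
    return s,R
def go(target):
    s,R=tool()
    d=R.T@(np.asarray(target,float)-s["tcp_pos"])/10
    jy=np.arctan2(R[1,1],R[0,1])
    print("t",round(s["time_s"],2),"tcp",s["tcp_pos"].round(1),"jawyaw",round(jy,4),"z",R[:,2].round(3),"w",round(s["grip_width"],1),"F",s["wrist_force"].round(1),"delta tool cm",d.round(2),"norm",np.linalg.norm(d).round(1))
E
python3 - <<'E'
from h import *
go([430,330,231]);go([449,-5,231])
E
```

```text
t 1.05 tcp [207.3 615.8 231. ] jawyaw -0.0164 z [-0.    -0.001 -1.   ] w 85.6 F [-0.3 -0.  -0.6] delta tool cm [-2.822e+01  2.273e+01  1.000e-02] norm 36.2
t 1.05 tcp [207.3 615.8 231. ] jawyaw -0.0164 z [-0.    -0.001 -1.   ] w 85.6 F [-0.3 -0.  -0.6] delta tool cm [-6.168e+01  2.518e+01  3.000e-02] norm 66.6
```

Call:
send_rows(
  slide=[
    [-3.5,2.8,0],
    [-3.5,2.8,0],
    [-3.5,2.8,0],
    [-3.5,2.8,0],
    [-3.5,2.8,0],
    [-3.5,2.8,0],
    [-3.5,2.8,0],
    [-3.5,2.8,0],
    [-4,0.3,0.8],
    [-4,0.3,0.8],
    [-4,0.3,0.8],
    [-4,0.3,0.8],
  ],
  turn=[0,0,0,0,0,0,0,0,0,0,0,0],
  hand=[1,1,1,1,1,1,1,1,1,1,1,1],
)

```text
time_s: 2.25
tcp_pos: [438.5, 172.0, 199.0]
tcp_rot: [0.0, 0.711, 0.703, 0.0]
wrist_force: [0.7, 0.3, -0.0]
grip_width: 85.2
```

Call:
send_rows(
  slide=[
    [-4,0.3,0.8],
    [-4,0.3,0.8],
    [-4,0.3,0.8],
    [-4,0.3,0.8],
    [0,0,0],
  ],
  turn=[0,0,0,0,0],
  hand=[1,1,1,1,1],
)

```text
time_s: 2.75
tcp_pos: [448.7, 9.8, 166.5]
tcp_rot: [-0.0, 0.712, 0.702, -0.001]
wrist_force: [-0.5, 1.1, 0.5]
grip_width: 85.5
```

Run:
```python
from h import *
go([449,-5,27]);m=env.camera_model("wrist")
cv2.imwrite("pics/w1.png",env.get_image("wrist"));go([449,-5,27])
cv2.imwrite("pics/s1.png",env.get_image("scene"))
```

```text
t 2.75 tcp [448.7   9.8 166.5] jawyaw -0.0143 z [-0.001 -0.001 -1.   ] w 85.5 F [-0.5  1.1  0.5] delta tool cm [-1.47  0.07 13.95] norm 14.0
t 2.8 tcp [448.7  11.5 166.9] jawyaw -0.0145 z [-0.001 -0.    -1.   ] w 85.6 F [-0.8  1.  -0.2] delta tool cm [-1.65  0.07 13.99] norm 14.1
```

View pics/w1.png

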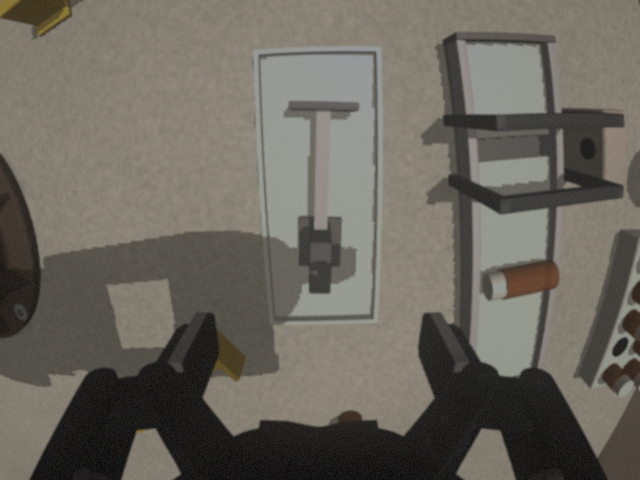

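Run:
```python
import cv2
a=cv2.imread("pics/w1.png")
a=cv2.convertScaleAbs(a,alpha=1.6,beta=15)
cv2.imwrite("pics/w1a.png",cv2.resize(a[40:335,245:395],None,fx=2,fy=2,interpolation=cv2.INTER_CUBIC))
cv2.imwrite("pics/w1c.png",cv2.resize(a[205:300,285:360],None,fx=6,fy=6,interpolation=cv2.INTER_CUBIC))
cv2.imwrite("pics/w1b.png",cv2.resize(a[20:320,430:635],None,fx=2,fy=2,interpolation=cv2.INTER_CUBIC))
```

```text
(no output)
```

View pics/w1a.png

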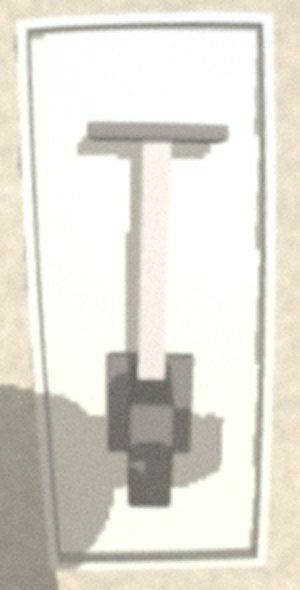

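View pics/w1c.png

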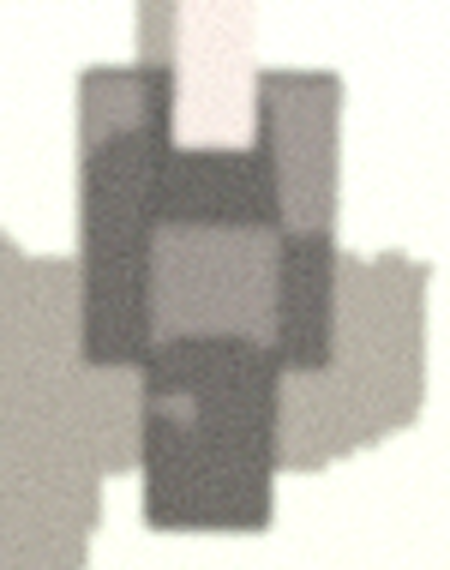

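View pics/w1b.png

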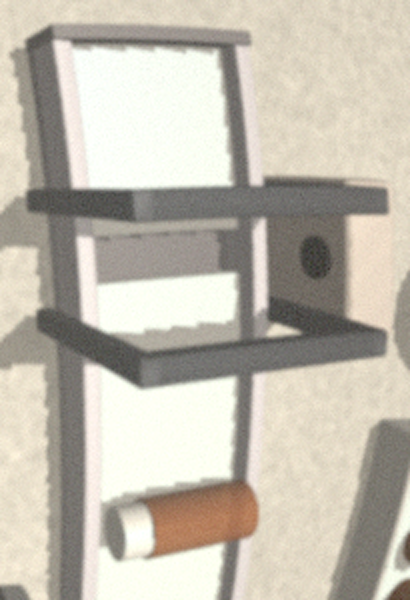

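```bash
cat > m2.py <<'E'
from h import *
np.set_printoptions(precision=1,suppress=True)
go([449,-5,27])
import os
im=env.get_image("wrist");cv2.imwrite("pics/w2.png",im)
a=cv2.convertScaleAbs(cv2.imread("pics/w1.png"),alpha=1.);print("shift",cv2.phaseCorrelate(cv2.cvtColor(a,6).astype(np.float32),cv2.cvtColor(im,6).astype(np.float32)))
E
cat > m3.py <<'E'
from h import *
np.set_printoptions(precision=1,suppress=True)
def W(p,z): return onz("wrist",p[0],p[1],z)
P=[W((x/6+285-.4,y/6+205-.4),68) for x,y in [(150,222),(283,225),(272,528),(147,528)]]
P=np.array(P);print("block top",P,"c",P.mean(0)); d=P[0]+P[1]-P[2]-P[3];print("yaw",np.arctan2(d[1],d[0]))
B=np.array([W((x/2+245-.25,y/2+40-.25),42) for x,y in [(88,122),(228,125),(228,141),(88,138)]]);print("blade",B)
f=(B[0]+B[1])/2;print("face",f); d=f-P.mean(0);print("yaw grip-face",np.arctan2(d[1],d[0]),np.hypot(d[0],d[1])); e=B[1]-B[0]; print("blade yaw",np.arctan2(e[1],e[0])+np.pi/2)
F=np.array([W((x/6+285-.4,y/6+205-.4),10) for x,y in [(80,68),(342,72),(332,365),(86,362)]]);print("foot",F,F.mean(0))
T=np.array([W((x/2+245-.25,y/2+40-.25),14) for x,y in [(18,20),(274,14),(266,562),(54,566)]]);print("tray",T,T.mean(0))
e=T[0]+T[1]-T[2]-T[3];print("tray yaw",np.arctan2(e[1],e[0]))
V=np.array([W((x/2+430-.25,y/2+20-.25),34) for x,y in [(113,533),(250,508)]]);print("vial ends",V)
G=np.array([W((x/2+430-.25,y/2+20-.25),102) for x,y in [(28,192),(387,192),(387,345),(140,385)]]);print("gate tops",G)
G=np.array([W((x/2+430-.25,y/2+20-.25),32) for x,y in [(30,45),(250,45)]]);print("end tops",G)
G=np.array([W((x/2+430-.25,y/2+20-.25),20) for x,y in [(97,283),(238,272)]]);print("gap near edge",G)
E
python3 m2.py; python3 m3.py
```

```text
t 2.85 tcp [448.9  12.7 167.1] jawyaw -0.0132 z [-0.  0. -1.] w 85.3 F [-0.   0.9 -0.5] delta tool cm [-1.8  0.1 14. ] norm 14.1
shift ((-0.387952575632994, 0.3840907018426378), 0.6022675130764643)
block top [[442.6  15.1  68. ]
 [457.8  14.6  68. ]
 [456.6 -24.1  68. ]
 [441.4 -23.9  68. ]] c [449.6  -4.6  68. ]
yaw 1.5403649444766465
blade [[428.7 111.5  42. ]
 [478.2 110.   42. ]
 [478.2 104.2  42. ]
 [428.6 105.7  42. ]]
face [453.5 110.7  42. ]
yaw grip-face 1.5371193653599722 115.38878996838832
blade yaw 1.5414991148894224
foot [[431.6  18.2  10. ]
 [468.   17.3  10. ]
 [467.  -26.7  10. ]
 [431.2 -25.8  10. ]] [449.4  -4.3  10. ]
tray [[399.6 155.9  14. ]
 [499.8 157.2  14. ]
 [502.8 -81.4  14. ]
 [404.2 -82.3  14. ]] [451.6  37.4  14. ]
tray yaw 1.5868192941558505
vial ends [[596.6 -39.7  34. ]
 [671.4 -30.8  34. ]]
gate tops [[520.9 101.4 102. ]
 [664.7 118.  102. ]
 [673.2  62.5 102. ]
 [562.4  44.7 102. ]]
end tops [[545.8 161.1  32. ]
 [649.  177.7  32. ]]
gap near edge [[581.5  67.6  20. ]
 [653.7  77.1  20. ]]
```

Call:
send_rows(
  slide=[
    [-0.86,0.05,2],
    [-0.86,0.05,2.5],
    [0,0,2.5],
    [0,0,2.5],
    [0,0,2],
    [0,0,1.4],
    [0,0,1],
    [0,0,0],
  ],
  turn=[1,0,0,0,0,0,0,0],
  hand=[1,1,1,1,1,1,1,1],
)

```text
time_s: 3.7
tcp_pos: [449.2, -2.9, 27.5]
tcp_rot: [-0.001, 0.716, 0.698, -0.0]
wrist_force: [1.0, 0.6, 0.3]
grip_width: 85.4
```

Run:
```python
from h import *
go([449.6,-4.5,28])
cv2.imwrite("pics/w3.png",env.get_image("wrist"));go([449.6,-4.5,28])
```

```text
t 3.7 tcp [449.2  -2.9  27.5] jawyaw -0.0266 z [-0.001  0.    -1.   ] w 85.4 F [1.  0.6 0.3] delta tool cm [-0.16  0.04 -0.05] norm 0.2
t 3.75 tcp [449.5  -3.1  28.2] jawyaw -0.0269 z [-0.001  0.    -1.   ] w 85.3 F [0.1 0.4 0.6] delta tool cm [-0.14  0.01  0.02] norm 0.1
```

View pics/w3.png

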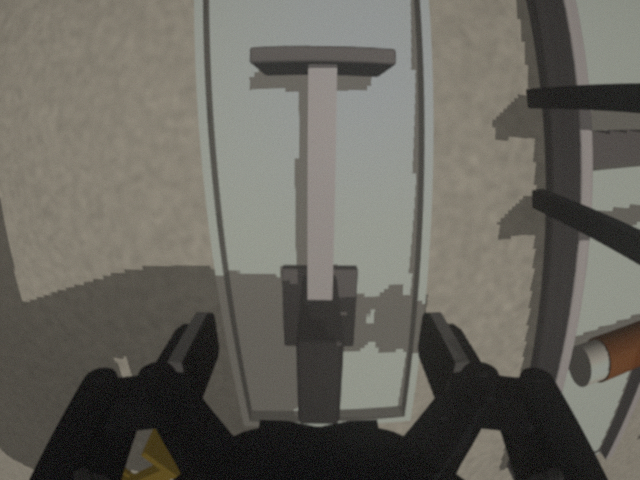

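The block sits centred between the fingers, at columns 298–342 with the fingers at 205 and 437. Closing.

Call:
send_rows(
  slide=[
    [-0.1,0,0],
    [0,0,0],
    [0,0,0],
    [0,0,0],
    [0,0,0],
    [0,0,0],
    [0,0,0],
    [0,0,0],
    [0,0,0],
    [0,0,0],
  ],
  turn=[0,0,0,0,0,0,0,0,0,0],
  hand=[0,0,0,0,0,0,0,0,0,0],
  force=50,
)

```text
time_s: 4.75
tcp_pos: [449.9, -4.9, 28.6]
tcp_rot: [0.0, 0.717, 0.697, 0.0]
wrist_force: [-1.3, -0.2, 8.3]
grip_width: 15.4
```

Run:
```python
from h import *
go([449.6,-4.5,28])
```

```text
t 4.75 tcp [449.9  -4.9  28.6] jawyaw -0.0284 z [ 0.001 -0.    -1.   ] w 15.4 F [-1.3 -0.2  8.3] delta tool cm [ 0.04 -0.03  0.06] norm 0.1
```

Call:
send_rows(
  slide=[
    [0,0,-0.5],
    [0,0,-1.5],
    [0,0,-2.5],
    [0,0,-2.5],
    [0,0,-2.5],
    [0,0,-1.5],
    [0,0,0],
    [0,0,0],
  ],
  turn=[0,0,0,0,0,-4.5,-4.5,0],
  hand=[0,0,0,0,0,0,0,0],
)

```text
time_s: 5.55
tcp_pos: [449.8, -4.8, 139.0]
tcp_rot: [0.0, 0.66, 0.752, 0.0]
wrist_force: [0.1, -0.7, -1.2]
grip_width: 15.9
```

Run:
```python
from h import *
np.set_printoptions(precision=1,suppress=True)
go([649.3,-181.9,137])
b=env.get_image("side");cv2.imwrite("pics/sd4.png",cv2.resize(b[120:340,230:550],None,fx=2.4,fy=2.4,interpolation=cv2.INTER_CUBIC))
print("spare b base",onz("scene",216,242,0), "spare a", onz("scene",411,317,0),"capbox",onz("scene",130,262,0))
```

```text
t 5.55 tcp [449.8  -4.8 139. ] jawyaw 0.1304 z [ 0. -0. -1.] w 15.9 F [ 0.1 -0.7 -1.2] delta tool cm [-20.1  17.5   0.2] norm 26.7
spare b base [ 487.3 -223.2    0. ] spare a [471.7 245.9   0. ] capbox [ 616.5 -366.8    0. ]
```

View pics/sd4.png

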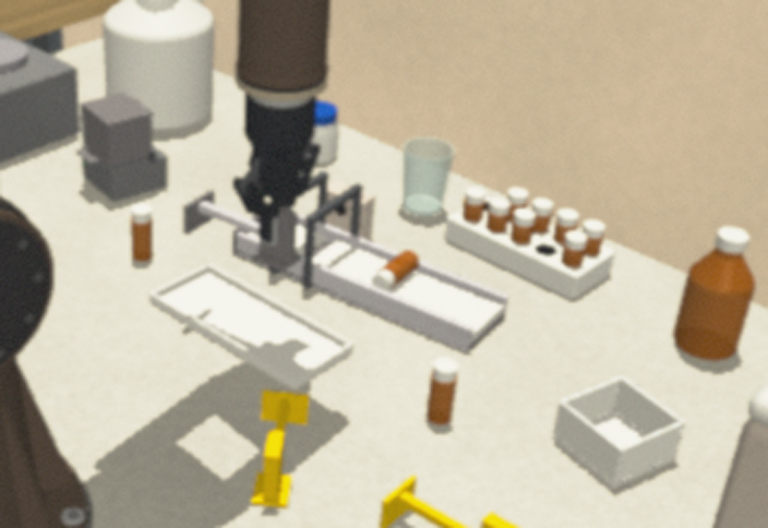

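The side view shows the paddle held level, clear of the tray. Now moving to behind the vial.

Call:
send_rows(
  slide=[
    [-1.3,1.1,0],
    [-2.2,1.9,0],
    [-2.8,2.5,0],
    [-2.8,2.5,0],
    [-2.8,2.5,0],
    [-2.8,2.5,0],
    [-2.4,2.1,0],
    [-1.8,1.5,0],
    [-1.2,0.9,0],
    [0,0,0],
  ],
  turn=[0,0,0,0,0,0,0,0,0,0],
  hand=[0,0,0,0,0,0,0,0,0,0],
)

```text
time_s: 6.6
tcp_pos: [650.3, -183.7, 137.3]
tcp_rot: [0.0, 0.661, 0.75, -0.0]
wrist_force: [1.0, 0.4, -1.2]
grip_width: 15.5
```

Run:
```python
from h import *
go([649.3,-181.9,60])
im=env.get_image("wrist");cv2.imwrite("pics/w5.png",cv2.convertScaleAbs(im,alpha=1.4,beta=10));go([649.3,-181.9,60])
```

```text
t 6.6 tcp [ 650.3 -183.7  137.3] jawyaw 0.126 z [ 0. -0. -1.] w 15.5 F [ 1.   0.4 -1.2] delta tool cm [ 0.2  -0.07  7.73] norm 7.7
t 6.65 tcp [ 649.1 -182.7  137.2] jawyaw 0.1266 z [-0.001  0.    -1.   ] w 15.4 F [ 0.6 -0.3 -2.4] delta tool cm [0.07 0.03 7.72] norm 7.7
```

View pics/w5.png

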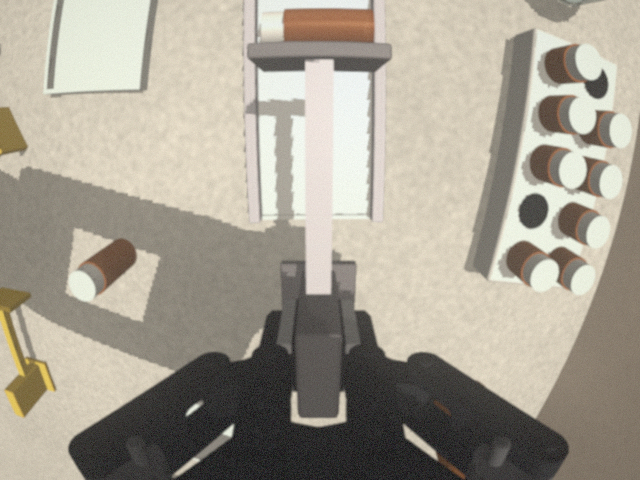

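Run:
```python
from h import *
np.set_printoptions(precision=1,suppress=True)
print("start outer corners",onz("wrist",249,219,32),onz("wrist",382,219,32))
print("walls far",onz("wrist",246,20,32),onz("wrist",387,20,32))
print("vial",onz("wrist",262,26,34),onz("wrist",374,26,34))
im=cv2.imread("pics/w5.png")
cv2.imwrite("pics/w5a.png",cv2.resize(im[0:235,225:410],None,fx=2.5,fy=2.5,interpolation=cv2.INTER_CUBIC))
```

```text
start outer corners [ 598.6 -172.7   32. ] [ 690.7 -160.9   32. ]
walls far [581.8 -36.   32. ] [674.  -24.4  32. ]
vial [593.5 -40.1  34. ] [665.8 -30.9  34. ]
```

View pics/w5a.png

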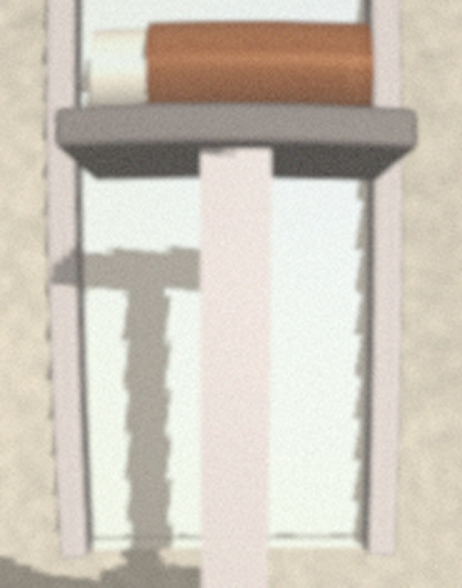

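Call:
send_rows(
  slide=[
    [0,-0.15,0.5],
    [0,0,1.5],
    [0,0,2],
    [0,0,2],
    [0,0,1.5],
    [0,0,0.9],
    [0,0,0.4],
    [0,0,0],
  ],
  turn=[0,0,0,0,0,0,0,0],
  hand=[0,0,0,0,0,0,0,0],
)

```text
time_s: 7.45
tcp_pos: [647.4, -181.7, 50.0]
tcp_rot: [-0.0, 0.66, 0.751, -0.0]
wrist_force: [0.5, 0.2, -1.7]
grip_width: 15.0
```

Run:
```python
from h import *
go([649.3,-181.9,49.5])
b=env.get_image("side");cv2.imwrite("pics/sd6.png",cv2.resize(b[160:330,300:480],None,fx=3.5,fy=3.5,interpolation=cv2.INTER_CUBIC));go([649.3,-181.9,49.5])
```

```text
t 7.45 tcp [ 647.4 -181.7   50. ] jawyaw 0.129 z [-0.  0. -1.] w 15.0 F [ 0.5  0.2 -1.7] delta tool cm [-0.04  0.18  0.05] norm 0.2
t 7.5 tcp [ 647.8 -181.8   50.6] jawyaw 0.129 z [ 0. -0. -1.] w 15.4 F [-0.1 -1.3 -1.3] delta tool cm [-0.03  0.15  0.11] norm 0.2
```

View pics/sd6.png

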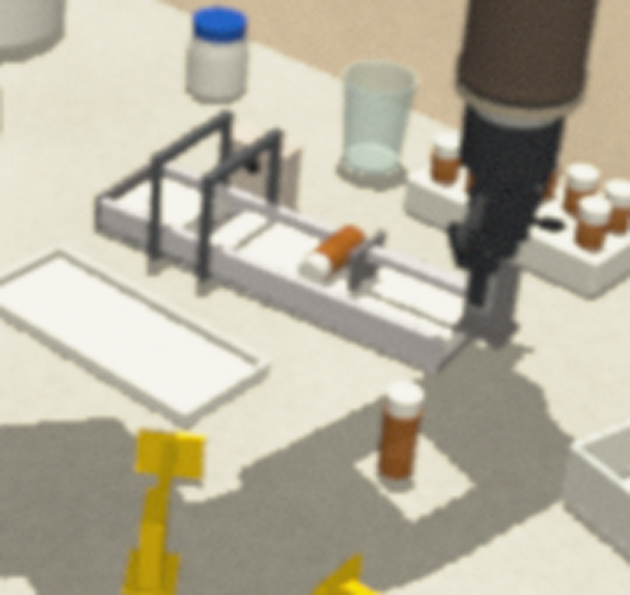

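Call:
send_rows(
  slide=[
    [0.4,0,0],
    [0.4,0,0],
    [0.3,0,0],
    [0.2,0,0],
    [0.2,0,0],
    [0.2,0,0],
    [0.2,0,0],
    [0.2,0,0],
    [0.25,0,0],
    [0.25,0,0],
    [0.3,0,0],
    [0.3,0,0],
  ],
  turn=[0,0,0,0,0,0,0,0,0,0,0,0],
  hand=[0,0,0,0,0,0,0,0,0,0,0,0],
)

```text
time_s: 8.7
tcp_pos: [643.4, -149.8, 50.3]
tcp_rot: [-0.0, 0.66, 0.751, -0.0]
wrist_force: [-0.1, 0.6, -0.5]
grip_width: 15.3
```

Run:
```python
from h import *
go([649.3,-181.9,49.5])
b=env.get_image("wrist");cv2.imwrite("pics/w7.png",cv2.convertScaleAbs(b,alpha=1.4,beta=10))
```

```text
t 8.7 tcp [ 643.4 -149.8   50.3] jawyaw 0.129 z [-0.  0. -1.] w 15.3 F [-0.1  0.6 -0.5] delta tool cm [-3.26  0.17  0.08] norm 3.3
```

View pics/w7.png

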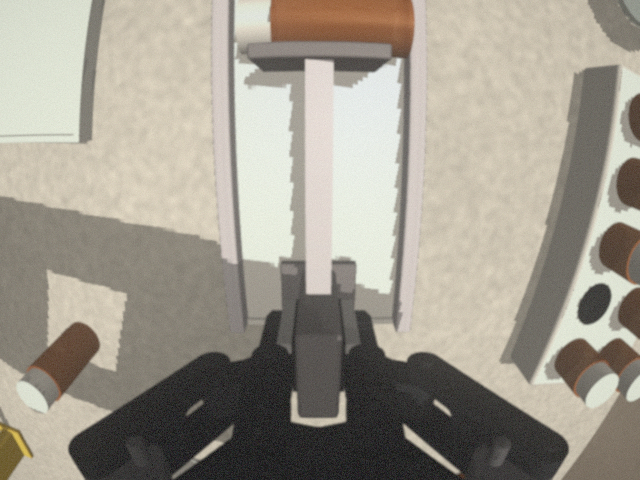

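The vial is being pushed squarely, ahead of the face at row 25 and centred. Continuing.

Call:
send_rows(
  slide=[
    [0.35,0,0],
    [0.4,0,0],
    [0.4,0,0],
    [0.4,0,0],
    [0.4,0,0],
    [0.4,0,0],
    [0.4,0,0],
    [0.4,0,0],
    [0.4,0,0],
    [0.4,0,0],
    [0.4,0,0],
    [0.4,0,0],
  ],
  turn=[0,0,0,0,0,0,0,0,0,0,0,0],
  hand=[0,0,0,0,0,0,0,0,0,0,0,0],
)

```text
time_s: 9.95
tcp_pos: [637.3, -102.7, 50.3]
tcp_rot: [-0.0, 0.66, 0.751, -0.0]
wrist_force: [0.3, -0.1, -0.1]
grip_width: 15.5
```

```bash
cat > snap.py <<'E'
from h import *
import sys
n=sys.argv[1]
go([649.3,-181.9,49.5])
s=env.get_image("scene"); d=env.get_image("side")
a=cv2.resize(s[240:390,170:390],None,fx=1.8,fy=1.8,interpolation=cv2.INTER_CUBIC)
b=cv2.resize(d[170:290,310:480],(0,0),fx=2.25,fy=2.25,interpolation=cv2.INTER_CUBIC)
h=max(a.shape[0],b.shape[0]);a=cv2.copyMakeBorder(a,0,h-a.shape[0],0,0,0);b=cv2.copyMakeBorder(b,0,h-b.shape[0],0,0,0)
cv2.imwrite(f"pics/{n}.png",np.hstack([a,b]))
E
python3 snap.py p8
```

```text
t 9.95 tcp [ 637.3 -102.7   50.3] jawyaw 0.129 z [-0. -0. -1.] w 15.5 F [ 0.3 -0.1 -0.1] delta tool cm [-8.01  0.17  0.08] norm 8.0
```

View pics/p8.png

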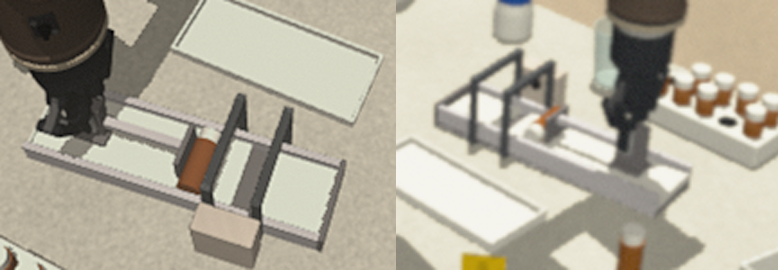

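Call:
send_rows(
  slide=[
    [0.3,0,0],
    [0.35,0,0],
    [0.35,0,0],
    [0.35,0,0],
    [0.35,0,0],
    [0.35,0,0],
    [0.35,0,0],
    [0.35,0,0],
    [0.35,0,0],
    [0.35,0,0],
    [0.35,0,0],
    [0.3,0,0],
  ],
  turn=[0,0,0,0,0,0,0,0,0,0,0,0],
  hand=[0,0,0,0,0,0,0,0,0,0,0,0],
)

```text
time_s: 11.25
tcp_pos: [632.1, -62.0, 50.3]
tcp_rot: [0.0, 0.66, 0.751, 0.0]
wrist_force: [0.1, 0.1, 0.1]
grip_width: 15.4
```

```bash
python3 snap.py p9
```

```text
t 11.25 tcp [632.1 -62.   50.3] jawyaw 0.1291 z [ 0. -0. -1.] w 15.4 F [0.1 0.1 0.1] delta tool cm [-12.11   0.17   0.08] norm 12.1
```

View pics/p9.png

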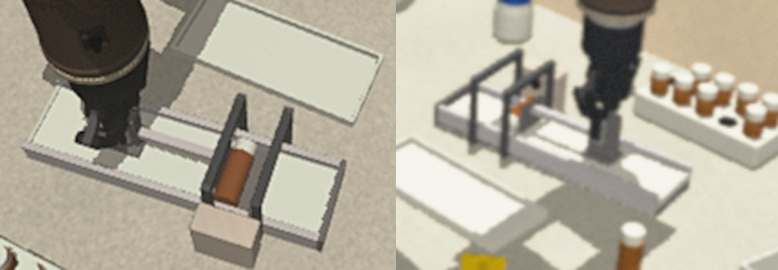

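Call:
send_rows(
  slide=[
    [0.2,0,0],
    [0.2,0,0],
    [0.2,0,0],
    [0.2,0,0],
    [0,0,0],
    [0,0,0],
  ],
  turn=[0,0,0,0,0,0],
  hand=[0,0,0,0,0,0],
)

```text
time_s: 11.95
tcp_pos: [631.0, -54.3, 50.3]
tcp_rot: [0.0, 0.66, 0.751, -0.0]
wrist_force: [-0.1, -1.1, -0.7]
grip_width: 15.8
```

```bash
python3 snap.py p10
python3 - <<'E'
from h import *
s=env.get_image("scene")
cv2.imwrite("pics/p10s.png",cv2.resize(s[290:370,270:350],None,fx=7,fy=7,interpolation=cv2.INTER_CUBIC))
for z in (29.8,34): print(proj("scene",[613.5+35*.99,82+35*.13,z]),proj("scene",[613.5-35*.99,82-35*.13,z]))
E
```

```text
t 11.95 tcp [631.  -54.3  50.3] jawyaw 0.1291 z [-0. -0. -1.] w 15.8 F [-0.1 -1.1 -0.7] delta tool cm [-12.89   0.17   0.08] norm 12.9
(np.float64(303.7431593546616), np.float64(354.0512872111195)) (np.float64(315.3768653108361), np.float64(321.68691830352094))
(np.float64(303.67848116631075), np.float64(353.2560032955912)) (np.float64(315.3603987379688), np.float64(320.7996922347961))
```

View pics/p10s.png

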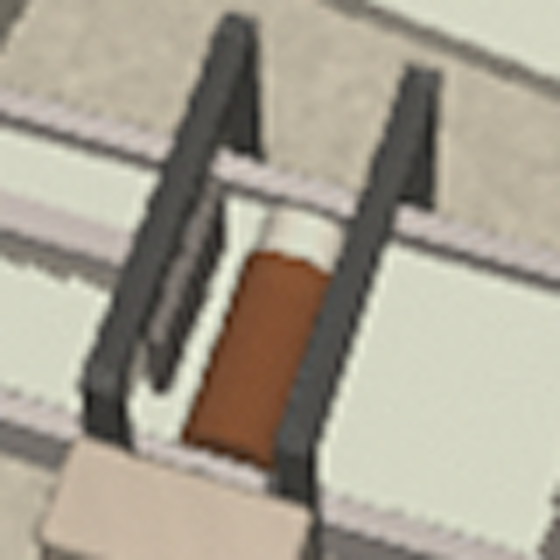

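The vial lies in the nest between the bars, covering the dark gap, with floor visible between blade and vial. Now backing off.

Call:
send_rows(
  slide=[
    [-0.5,0,0],
    [-1.5,0,0],
    [-2.5,0,0],
    [-2.5,0,0],
    [-2,0,0],
    [-1,0,-0.5],
    [0,0,-1.5],
    [0,0,-2.5],
    [0,0,-2.5],
    [0,0,-1.5],
    [0,0,-0.5],
    [0,0,0],
  ],
  turn=[0,0,0,0,0,0,0,0,0,0,4.5,4.5],
  hand=[0,0,0,0,0,0,0,0,0,0,0,0],
)

```text
time_s: 13.3
tcp_pos: [644.5, -152.9, 142.3]
tcp_rot: [0.001, 0.718, 0.696, 0.001]
wrist_force: [0.2, -0.1, -1.2]
grip_width: 15.5
```

Run:
```python
from h import *
go([449.9,-4.9,140])
s=env.get_image("scene")
cv2.imwrite("pics/p11s.png",cv2.resize(s[270:390,170:370],None,fx=4,fy=4,interpolation=cv2.INTER_CUBIC))
```

```text
t 13.3 tcp [ 644.5 -152.9  142.3] jawyaw -0.0305 z [ 0.002 -0.    -1.   ] w 15.5 F [ 0.2 -0.1 -1.2] delta tool cm [ 14.2  -19.9    0.18] norm 24.5
```

View pics/p11s.png

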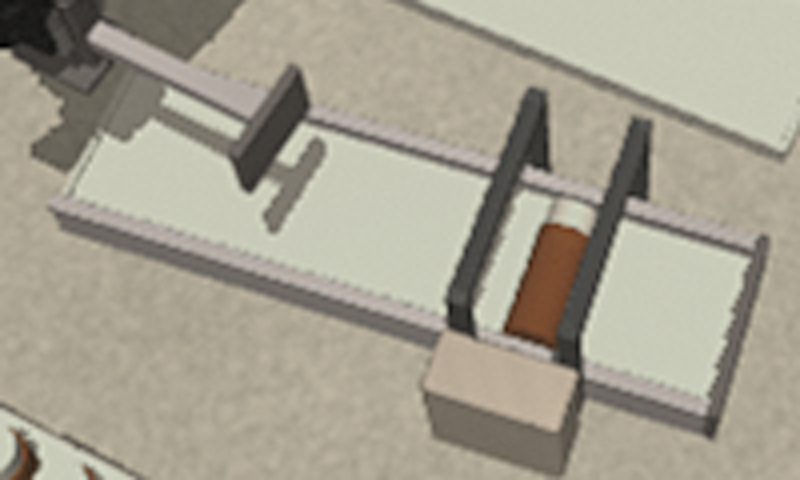

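Call:
send_rows(
  slide=[
    [0.6,-0.9,0],
    [1.3,-1.8,0],
    [1.9,-2.6,0],
    [2,-2.8,0],
    [2,-2.8,0],
    [2,-2.8,0],
    [1.8,-2.5,0],
    [1.4,-2,0],
    [0.8,-1.2,0],
    [0.4,-0.5,0],
    [0,0,0],
    [0,0,0],
  ],
  turn=[0,0,0,0,0,0,0,0,0,0,0,0],
  hand=[0,0,0,0,0,0,0,0,0,0,0,0],
)

```text
time_s: 14.55
tcp_pos: [450.0, -6.3, 140.4]
tcp_rot: [0.0, 0.717, 0.697, 0.0]
wrist_force: [0.2, -0.1, -0.8]
grip_width: 15.1
```

Run:
```python
from h import *
go([449.9,-4.9,29])
```

```text
t 14.55 tcp [450.   -6.3 140.4] jawyaw -0.0276 z [ 0.001 -0.    -1.   ] w 15.1 F [ 0.2 -0.1 -0.8] delta tool cm [ 0.14 -0.02 11.14] norm 11.1
```

Call:
send_rows(
  slide=[
    [0.1,0,1],
    [0,0,2.2],
    [0,0,2.6],
    [0,0,2.4],
    [0,0,1.5],
    [0,0,0.8],
    [0,0,0.4],
    [0,0,0.1],
    [0,0,0],
  ],
  turn=[0,0,0,0,0,0,0,0,0],
  hand=[0,0,0,0,0,0,0,0,0],
)

```text
time_s: 15.45
tcp_pos: [449.3, -5.1, 30.6]
tcp_rot: [0.0, 0.717, 0.697, 0.0]
wrist_force: [-0.0, 0.4, -1.6]
grip_width: 15.8
```

Run:
```python
from h import *
go([449.9,-4.9,28.6])
```

```text
t 15.45 tcp [449.3  -5.1  30.6] jawyaw -0.0281 z [ 0.001 -0.    -1.   ] w 15.8 F [-0.   0.4 -1.6] delta tool cm [0.02 0.06 0.2 ] norm 0.2
```

Call:
send_rows(
  slide=[
    [0,0,0.1],
    [0,0,0.08],
    [0,0,0],
  ],
  turn=[0,0,0],
  hand=[0,0,0],
)

```text
time_s: 15.75
tcp_pos: [449.2, -5.0, 28.8]
tcp_rot: [0.0, 0.717, 0.697, 0.0]
wrist_force: [0.3, -0.6, -0.9]
grip_width: 15.2
```

Run:
```python
from h import *
go([449.9,-4.9,28.6])
```

```text
t 15.75 tcp [449.2  -5.   28.8] jawyaw -0.0281 z [ 0.001 -0.    -1.   ] w 15.2 F [ 0.3 -0.6 -0.9] delta tool cm [0.02 0.07 0.02] norm 0.1
```

Call:
send_rows(
  slide=[
    [0,0,0.05],
    [0,0,0.05],
    [0,0,0],
  ],
  turn=[0,0,0],
  hand=[0,0,0],
)

```text
time_s: 16.05
tcp_pos: [449.2, -5.0, 28.5]
tcp_rot: [0.0, 0.717, 0.697, 0.0]
wrist_force: [-5.8, -0.2, 31.6]
grip_width: 15.8
```

Run:
```python
from h import *
go([449.9,-4.9,28.6])
```

```text
t 16.05 tcp [449.2  -5.   28.5] jawyaw -0.0281 z [ 0.001 -0.    -1.   ] w 15.8 F [-5.8 -0.2 31.6] delta tool cm [ 0.01  0.07 -0.01] norm 0.1
```

Firm contact (31 N), so I'll ease up 0.5 mm and open.

Call:
send_rows(
  slide=[
    [0,0,-0.05],
    [0,0,0],
    [0,0,0],
    [0,0,0],
    [0,0,0],
    [0,0,0],
    [0,0,0],
    [0,0,0],
  ],
  turn=[0,0,0,0,0,0,0,0],
  hand=[0,0.3,0.6,1,1,1,1,1],
)

```text
time_s: 16.85
tcp_pos: [449.0, -5.0, 28.0]
tcp_rot: [-0.0, 0.717, 0.697, -0.0]
wrist_force: [-0.5, 0.4, 0.3]
grip_width: 85.0
```

Call:
send_rows(
  slide=[
    [0,0,-1],
    [0,0,-3],
    [0,0,-4],
    [0,0,-4],
    [0,0,-3],
    [0,0,-1],
    [0,0,0],
  ],
  turn=[0,0,0,0,0,0,0],
  hand=[1,1,1,1,1,1,1],
)

```text
time_s: 17.55
tcp_pos: [449.8, -5.1, 189.7]
tcp_rot: [0.001, 0.717, 0.697, 0.001]
wrist_force: [-0.0, 0.5, 0.4]
grip_width: 85.4
```

Run:
```python
from h import *
go([449.9,-4.9,28.6])
w=env.get_image("wrist");b=env.get_image("side")
cv2.imwrite("pics/w12.png",np.hstack([cv2.resize(cv2.convertScaleAbs(w,alpha=1.4,beta=10),(400,300)),cv2.resize(b[170:290,290:450],(400,300),interpolation=cv2.INTER_CUBIC)]))
```

```text
t 17.55 tcp [449.8  -5.1 189.7] jawyaw -0.0281 z [ 0.003 -0.    -1.   ] w 85.4 F [-0.   0.5  0.4] delta tool cm [ 0.02 -0.04 16.11] norm 16.1
```

View pics/w12.png

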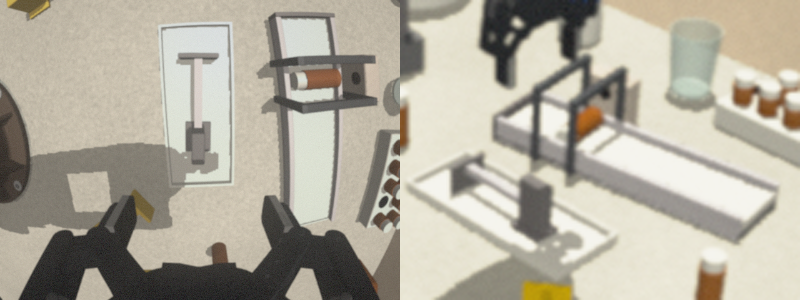

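Run:
```python
from h import *
s,R=tool();m=env.camera_model("wrist");c=-np.array(m["R"]).T@m["t"]
print("cam in tool",(R.T@(c-s["tcp_pos"])).round(1),"axis in tool",(R.T@np.array(m["R"])[2]).round(3))
go([450,330,250])
```

```text
cam in tool [  83.3   -0.5 -142.6] axis in tool [-0.323 -0.     0.946]
t 17.65 tcp [448.5  -5.  187.5] jawyaw -0.0281 z [-0.001  0.    -1.   ] w 85.2 F [-0.1 -0.1 -0.6] delta tool cm [33.49 -0.8  -6.25] norm 34.1
```

Call:
send_rows(
  slide=[
    [2,0.3,-1],
    [4,0.6,-1.2],
    [4.5,0.7,0],
    [4.5,0.7,0],
    [4.5,0.7,0],
    [4.5,0.7,0],
    [4.5,0.7,0],
    [4.5,0.7,0],
    [4,0.6,0],
    [3,0.4,0],
    [1.5,0.2,0],
    [0,0,0],
  ],
  turn=[0,0,0,0,0,0,0,0,0,0,0,0],
  hand=[1,1,1,1,1,1,1,1,1,1,1,1],
)

```text
time_s: 18.85
tcp_pos: [523.0, 409.1, 207.9]
tcp_rot: [-0.0, 0.716, 0.698, -0.001]
wrist_force: [-0.4, 0.1, 0.5]
grip_width: 85.5
```

Call:
send_rows(
  slide=[
    [0,0,0],
    [0,0,0],
    [0,0,0],
    [0,0,0],
    [0,0,0],
    [0,0,0],
    [0,0,0],
  ],
  turn=[-7.4,-7.4,-7.4,-7.4,-7.4,-7.4,0],
  hand=[0.5,0.5,0.5,0.5,0.5,0.5,0.5],
)

```text
time_s: 19.55
tcp_pos: [523.3, 406.3, 209.2]
tcp_rot: [-0.0, 0.4, 0.917, -0.001]
wrist_force: [-0.2, -0.6, 0.4]
grip_width: 42.7
```

Run:
```python
from h import *
go([510,410,210]);w=env.get_image("wrist")
cv2.imwrite("pics/w13.png",cv2.convertScaleAbs(w,alpha=1.6,beta=15));go([510,410,210])
```

```text
t 19.55 tcp [523.3 406.3 209.2] jawyaw 0.7484 z [-0.001 -0.001 -1.   ] w 42.7 F [-0.2 -0.6  0.4] delta tool cm [ 1.18 -0.72 -0.08] norm 1.4
t 19.6 tcp [523.4 406.6 209.4] jawyaw 0.7433 z [-0.001 -0.001 -1.   ] w 42.7 F [-0.   0.9  0.1] delta tool cm [ 1.16 -0.76 -0.06] norm 1.4
```

View pics/w13.png

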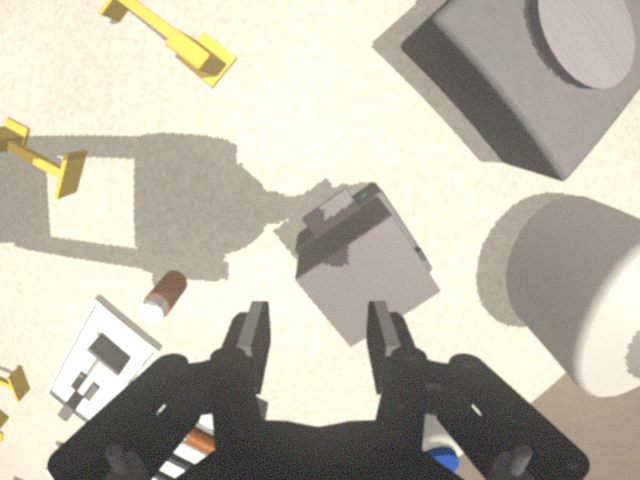

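Run:
```python
import cv2
a=cv2.imread("pics/w13.png")
cv2.imwrite("pics/w13a.png",cv2.resize(a[175:355,230:450],None,fx=3.6,fy=3.3,interpolation=cv2.INTER_CUBIC))
```

```text
(no output)
```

View pics/w13a.png

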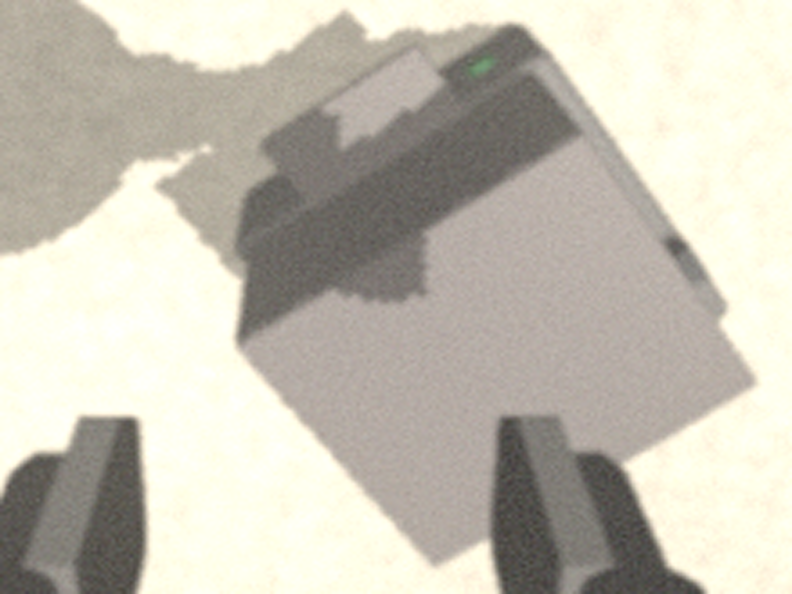

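Run:
```python
from h import *
np.set_printoptions(precision=1,suppress=True)
def W(p,z): return onz("wrist",p[0]/3.6+230-.36,p[1]/3.3+175-.35,z)
A,B,C,D=[W(p,118) for p in [(240,343),(583,135),(755,382),(435,565)]]
print(A,B,C,D,"front w",np.linalg.norm(A-B),"len",np.linalg.norm(C-B))
for d in (B-A,C-D): print("y yaw -pi/2",np.arctan2(d[1],d[0])-np.pi/2)
for d in (C-B,D-A): print("x yaw",np.arctan2(d[1],d[0]))
E_,F=[W(p,58) for p in [(262,142),(420,47)]];print("tab",E_,F,np.linalg.norm(E_-F)); d=F-E_;print(np.arctan2(d[1],d[0])-np.pi/2)
L=[W(p,54) for p in [(240,240),(530,70)]];print("wall bottom",L)
be=-.2
for b in (-.19,-.2,-.21):
    ex=np.array([np.cos(b),np.sin(b)])
    print(b,"hinge from wall",(A+B)[:2]/2+65*ex,"from tab",(E_+F)[:2]/2+86*ex,"from wallbottom",(L[0]+L[1])[:2]/2+65*ex)
```

```text
[527.1 379.6 118. ] [543.2 455.8 118. ] [610.1 441.9 118. ] [594.5 364.9 118. ] front w 77.83261333889021 len 68.23939358831609
y yaw -pi/2 -0.2087677210580372
y yaw -pi/2 -0.19974460506740588
x yaw -0.2054888542226431
x yaw -0.2150488061218257
tab [510.1 401.2  58. ] [520.  442.9  58. ] 42.86299517426299
-0.23169373572820673
wall bottom [array([524.4, 377.3,  54. ]), array([543.2, 455.7,  54. ])]
-0.19 hinge from wall [599.  405.4] from tab [599.5 405.8] from wallbottom [597.6 404.2]
-0.2 hinge from wall [598.9 404.8] from tab [599.4 405. ] from wallbottom [597.5 403.6]
-0.21 hinge from wall [598.8 404.2] from tab [599.2 404.2] from wallbottom [597.3 403. ]
```

Run:
```python
from h import *
np.set_printoptions(precision=1,suppress=True)
s,R=tool()
def T(p,dz):
    w=onz("wrist",p[0]/3.6+230-.36,p[1]/3.3+175-.35,s["tcp_pos"][2]+dz); return R.T@(w-s["tcp_pos"])
for dz in (0,4,8):
    print(dz,[T(p,dz) for p in [(78,418),(108,418),(138,418),(500,418),(528,418),(560,418)]])
print(s["joint_pos"])
```

```text
0 [array([  7.9, -29.5,   0. ]), array([  8. , -25.8,   0. ]), array([  8.1, -22.1,   0. ]), array([ 8.1, 21.6, -0. ]), array([ 8.1, 25.1, -0. ]), array([ 8., 29., -0.])]
4 [array([ 10. , -28.7,  -4. ]), array([ 10.1, -25.1,  -4. ]), array([ 10.2, -21.5,  -4. ]), array([10.3, 21. , -4. ]), array([10.2, 24.4, -4. ]), array([10.1, 28.2, -4. ])]
8 [array([ 12.2, -27.9,  -8. ]), array([ 12.2, -24.4,  -8. ]), array([ 12.3, -20.9,  -8. ]), array([12.4, 20.4, -8. ]), array([12.3, 23.6, -8. ]), array([12.2, 27.4, -8. ])]
[ 0.6  0.5  1.6 -0.   1.  -0.1]
```

Call:
send_rows(
  slide=[
    [0,0,0],
    [0,0,0],
  ],
  turn=[6.5,0],
  hand=[0.4,0.4],
)

```text
time_s: 19.8
tcp_pos: [523.5, 407.2, 209.7]
tcp_rot: [-0.0, 0.455, 0.891, -0.0]
wrist_force: [-0.2, 0.3, 0.6]
grip_width: 34.6
```

```bash
cat >> h.py <<'E'
H=np.array([598.8,404.6]);B=-0.208
EX=np.array([np.cos(B),np.sin(B)]);EY=np.array([-np.sin(B),np.cos(B)])
def hw(x,y,z): return np.r_[H+x*EX+y*EY,z]
def hf():
    s,R=tool();d=s["tcp_pos"][:2]-H;print("hinge frame tcp",(d@EX).round(1),(d@EY).round(1),"zrel",(s["tcp_pos"][2]-54).round(1))
E
python3 - <<'E'
from h import *
go(hw(-101.7,21.1,140));hf()
E
```

```text
t 19.8 tcp [523.5 407.2 209.7] jawyaw 0.6268 z [-0.001 -0.001 -1.   ] w 34.6 F [-0.2  0.3  0.6] delta tool cm [4.33 0.69 6.96] norm 8.2
hinge frame tcp -74.2 -13.0 zrel 155.7
```

Call:
send_rows(
  slide=[
    [1.1,0.2,0.5],
    [2.1,0.3,1],
    [1.1,0.2,2],
    [0,0,3],
    [0,0,3],
    [0,0,2],
    [0,0,1],
    [0,0,0.3],
    [0,0,0],
  ],
  turn=[0,0,0,0,0,0,0,0,0],
  hand=[0.4,0.4,0.4,0.4,0.4,0.4,0.4,0.4,0.4],
)

```text
time_s: 20.7
tcp_pos: [503.9, 447.2, 82.2]
tcp_rot: [0.0, 0.452, 0.892, 0.0]
wrist_force: [-0.4, -0.2, -0.2]
grip_width: 33.9
```

Run:
```python
from h import *
go(hw(-101.7,21.1,82));hf()
w=env.get_image("wrist");go(hw(-101.7,21.1,82))
cv2.imwrite("pics/w14.png",cv2.convertScaleAbs(w,alpha=1.6,beta=15))
```

```text
t 20.7 tcp [503.9 447.2  82.2] jawyaw 0.6338 z [ 0.  0. -1.] w 33.9 F [-0.4 -0.2 -0.2] delta tool cm [-0.06 -0.07  0.02] norm 0.1
hinge frame tcp -101.7 22.0 zrel 28.2
t 20.75 tcp [504.2 447.3  82.8] jawyaw 0.6337 z [ 0.001  0.001 -1.   ] w 34.3 F [-0.7  0.5  0.4] delta tool cm [-0.05 -0.1   0.08] norm 0.1
```

View pics/w14.png

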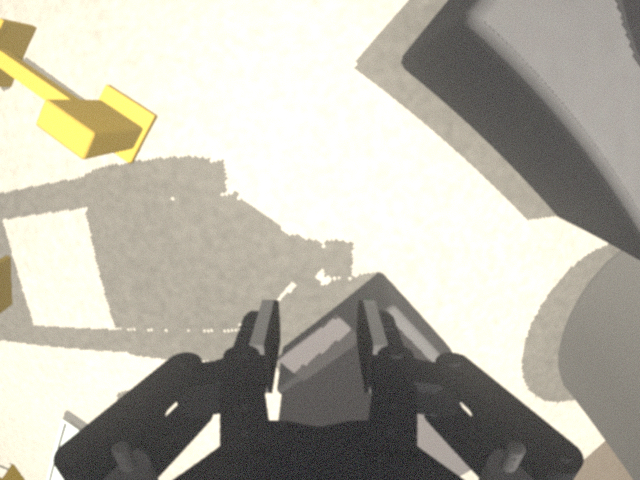

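Call:
send_rows(
  slide=[
    [-0.3,0.27,0],
    [-0.3,0.27,0],
    [-0.3,0.27,0],
    [-0.3,0.27,0],
    [-0.3,0.27,0],
    [-0.3,0.27,0],
    [0,0,0],
  ],
  turn=[0,0,0,0,0,0,0],
  hand=[0.4,0.4,0.4,0.4,0.4,0.4,0.4],
)

```text
time_s: 21.45
tcp_pos: [520.1, 444.6, 84.3]
tcp_rot: [-0.005, 0.452, 0.892, -0.002]
wrist_force: [-66.9, 21.8, 50.2]
grip_width: 34.2
```

```bash
cat > snap2.py <<'E'
from h import *
import sys
n=sys.argv[1]
go(hw(-39.7,21.1,82));hf()
s=env.get_image("scene"); d=env.get_image("side"); w=env.get_image("wrist")
L=[(s[300:450,420:560]),(d[110:220,240:340]),(cv2.convertScaleAbs(w[230:460,210:510],alpha=2,beta=20))]
L=[cv2.resize(a,(int(a.shape[1]*330/a.shape[0]),330),interpolation=cv2.INTER_CUBIC) for a in L]
o=np.hstack(L[:2]); cv2.imwrite(f"pics/{n}.png",o); cv2.imwrite(f"pics/{n}w.png",L[2])
E
python3 snap2.py q1
```

```text
t 21.45 tcp [520.1 444.6  84.3] jawyaw 0.6338 z [-0.01   0.001 -1.   ] w 34.2 F [-66.9  21.8  50.2] delta tool cm [-3.52  2.91  0.19] norm 4.6
hinge frame tcp -85.3 22.9 zrel 30.3
```

View pics/q1.png

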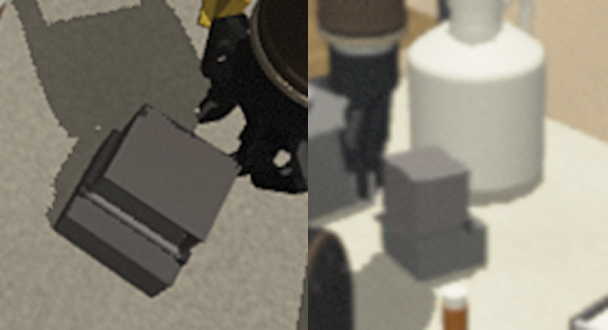

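View pics/q1w.png

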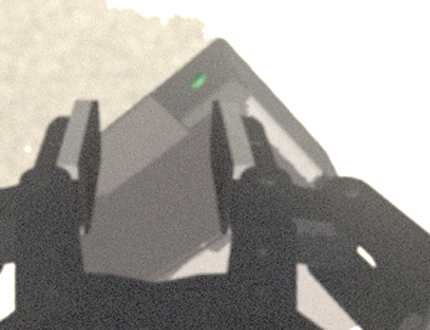

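A friction jam: pushing the wall this low builds up 67 N without opening the guard. I'll back off and instead pinch the tab by its sides, lift it along its arc, and let the wall's edge rest on the fingers.

Call:
send_rows(
  slide=[
    [0.3,-0.27,0],
    [0.4,-0.36,0],
    [0.5,-0.45,0],
    [0.7,-0.65,-0.5],
    [0.7,-0.65,-1],
    [0.5,-0.4,-2],
    [0,0,-2],
    [0,0,-1],
  ],
  turn=[0,0,0,0,0,0,0,0],
  hand=[0.4,0.4,0.4,0.4,0.4,0.5,0.7,0.7],
)

```text
time_s: 22.4
tcp_pos: [487.1, 451.1, 149.5]
tcp_rot: [0.001, 0.452, 0.892, 0.001]
wrist_force: [0.2, 0.8, 0.7]
grip_width: 60.2
```

```bash
python3 snap2.py q2
python3 - <<'E'
from h import *
import numpy as np
c=cv2.imread("pics/q2.png")
E
```

```text
t 22.4 tcp [487.1 451.1 149.5] jawyaw 0.6335 z [ 0.002  0.002 -1.   ] w 60.2 F [0.2 0.8 0.7] delta tool cm [-5.99  5.16  6.76] norm 10.4
hinge frame tcp -118.9 22.4 zrel 95.5
```

View pics/q2w.png

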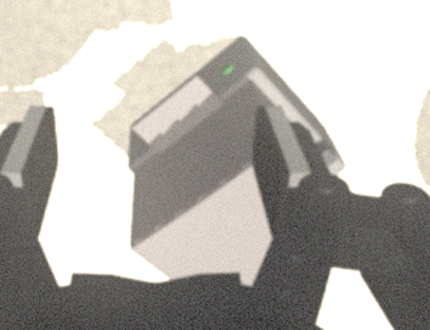

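Call:
send_rows(
  slide=[
    [0,0,0],
    [0,0,0],
    [0,0,0],
    [0,0,0],
    [0,0,0],
    [0,0,0],
  ],
  turn=[-8.4,-8.4,-8.4,-8.4,-8.2,0],
  hand=[0.8,0.8,0.8,0.8,0.8,0.8],
)

```text
time_s: 23.15
tcp_pos: [486.4, 450.0, 145.8]
tcp_rot: [-0.001, 0.102, 0.995, -0.001]
wrist_force: [-0.4, 0.3, 0.4]
grip_width: 68.4
```

Run:
```python
from h import *
go(hw(-83,0,100));hf();w=env.get_image("wrist");go(hw(-83,0,100));
cv2.imwrite("pics/w15.png",cv2.convertScaleAbs(w,alpha=1.6,beta=15))
```

```text
t 23.15 tcp [486.4 450.  145.8] jawyaw 1.3656 z [-0.001 -0.001 -1.   ] w 68.4 F [-0.4  0.3  0.4] delta tool cm [-3.63 -2.12  4.58] norm 6.2
hinge frame tcp -119.3 21.2 zrel 91.8
t 23.2 tcp [486.5 450.  146. ] jawyaw 1.3597 z [-0.001 -0.001 -1.   ] w 68.2 F [-0.6  0.9 -0.7] delta tool cm [-3.64 -2.11  4.6 ] norm 6.2
```

View pics/w15.png

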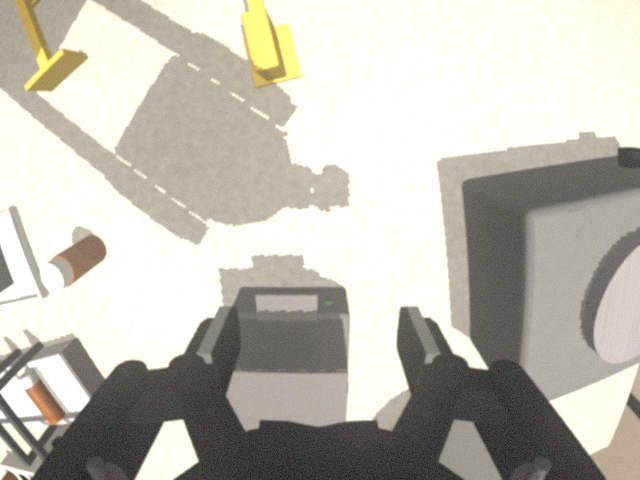

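Run:
```python
from h import *
np.set_printoptions(precision=1,suppress=True)
a=cv2.imread("pics/w15.png");cv2.imwrite("pics/w15a.png",cv2.resize(a[280:400,220:370],None,fx=5,fy=5,interpolation=cv2.INTER_CUBIC))
def hh(u,v,z):
    p=onz("wrist",u,v,z)[:2]-H; return np.array([p@EX,p@EY])
print("tab",hh(256,294,58),hh(319,295,58)); print("wall bottom/top", hh(240,318,54),hh(348,316,54),hh(235,370,118),hh(347,373,118))
```

```text
tab [-86.7 -22.3] [-86.2  21.7]
wall bottom/top [-64.5 -36.7] [-66.9  42.8] [-66.2 -27.6] [-65.2  37.9]
```

View pics/w15a.png

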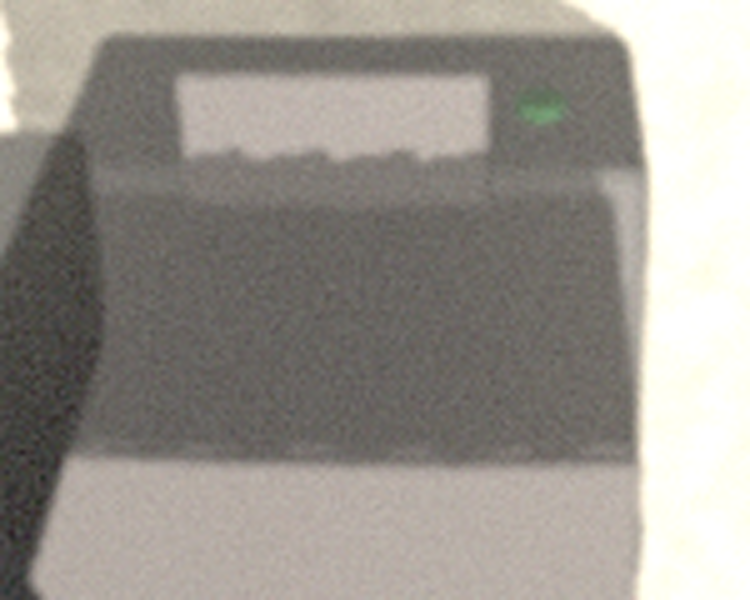

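Call:
send_rows(
  slide=[
    [-1,-0.6,0],
    [-1.6,-0.9,0],
    [-0.9,-0.6,0.7],
    [0,0,2],
    [0,0,3],
    [0,0,2.7],
    [0,0,1.8],
    [0,0,1],
    [0,0,0],
  ],
  turn=[0,0,0,0,0,0,0,0,0],
  hand=[0.8,0.8,0.8,0.8,0.8,0.8,0.8,0.8,0.8],
)

```text
time_s: 24.1
tcp_pos: [516.5, 421.5, 33.5]
tcp_rot: [-0.001, 0.104, 0.995, -0.001]
wrist_force: [-0.1, -0.1, -0.6]
grip_width: 68.2
```

Run:
```python
from h import *
go(hw(-84,0,34));hf();w=env.get_image("wrist");go(hw(-84,0,34));
cv2.imwrite("pics/w16.png",cv2.convertScaleAbs(w,alpha=1.6,beta=15)[200:])
```

```text
t 24.1 tcp [516.5 421.5  33.5] jawyaw 1.3616 z [-0.002 -0.001 -1.   ] w 68.2 F [-0.1 -0.1 -0.6] delta tool cm [-0.    0.05 -0.05] norm 0.1
hinge frame tcp -84.0 -0.5 zrel -20.5
t 24.15 tcp [517.  422.1  34.7] jawyaw 1.3619 z [-0.001 -0.    -1.   ] w 68.3 F [ 0.9 -0.1  0. ] delta tool cm [ 0.03 -0.03  0.07] norm 0.1
```

View pics/w16.png

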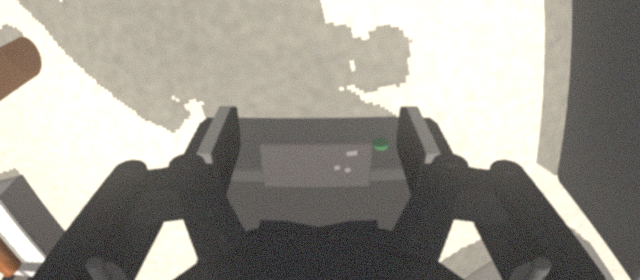

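Call:
send_rows(
  slide=[
    [0,0,0],
    [0,0,0],
    [0,0,0],
    [0,0,0],
    [0,0,0],
  ],
  turn=[0,0,0,0,0],
  hand=[0.6,0.5,0.46,0.46,0.46],
  force=20,
)

```text
time_s: 24.65
tcp_pos: [516.6, 421.1, 35.8]
tcp_rot: [-0.0, 0.104, 0.995, -0.001]
wrist_force: [0.7, -13.4, 4.8]
grip_width: 43.3
```

Run:
```python
from h import *
go(hw(-84,0,34));hf()
ps=[(-84*np.cos(t),84*np.sin(t)) for t in np.arange(0,1.01,.1)]
print([(round((a[0]-b[0])/10,2),round((a[1]-b[1])/10,2)) for a,b in zip(ps,ps[1:])])
```

```text
t 24.65 tcp [516.6 421.1  35.8] jawyaw 1.3634 z [-0.    -0.002 -1.   ] w 43.3 F [  0.7 -13.4   4.8] delta tool cm [0.02 0.08 0.18] norm 0.2
hinge frame tcp -83.8 -0.8 zrel -18.2
[(np.float64(-0.04), np.float64(-0.84)), (np.float64(-0.13), np.float64(-0.83)), (np.float64(-0.21), np.float64(-0.81)), (np.float64(-0.29), np.float64(-0.79)), (np.float64(-0.37), np.float64(-0.76)), (np.float64(-0.44), np.float64(-0.72)), (np.float64(-0.51), np.float64(-0.67)), (np.float64(-0.57), np.float64(-0.61)), (np.float64(-0.63), np.float64(-0.55)), (np.float64(-0.68), np.float64(-0.49))]
```

Call:
send_rows(
  slide=[
    [0,0.05,0],
    [-0.02,0,-0.42],
    [-0.02,0,-0.42],
    [-0.07,0,-0.42],
    [-0.07,0,-0.42],
    [-0.1,0,-0.4],
    [-0.1,0,-0.4],
    [-0.14,0,-0.4],
    [-0.14,0,-0.4],
    [0,0,0],
  ],
  turn=[0,0,0,0,0,0,0,0,0,0],
  hand=[0.46,0.46,0.46,0.46,0.46,0.46,0.46,0.46,0.46,0.46],
)

```text
time_s: 25.65
tcp_pos: [522.6, 419.8, 68.4]
tcp_rot: [-0.001, 0.104, 0.995, -0.001]
wrist_force: [-0.2, -13.2, -3.1]
grip_width: 43.4
```

```bash
python3 snap2.py q3
```

```text
t 25.65 tcp [522.6 419.8  68.4] jawyaw 1.3629 z [-0.002 -0.003 -1.   ] w 43.4 F [ -0.2 -13.2  -3.1] delta tool cm [-3.8   2.19 -1.37] norm 4.6
hinge frame tcp -77.7 -0.9 zrel 14.4
```

View pics/q3.png

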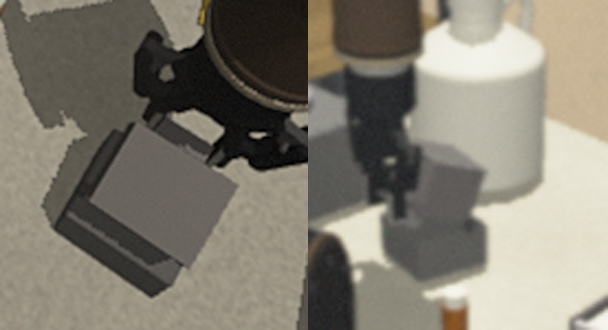

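View pics/q3w.png

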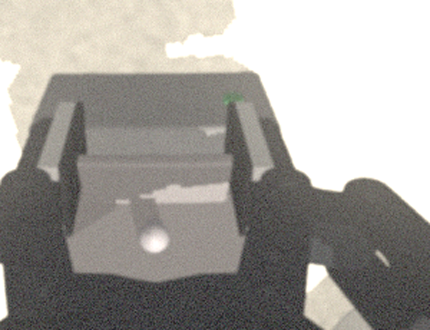

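The guard lifts with the tab, and the toggle ball is visible beneath it. Continuing the arc.

Call:
send_rows(
  slide=[
    [-0.18,0,-0.38],
    [-0.18,0,-0.38],
    [-0.22,0,-0.36],
    [-0.22,0,-0.36],
    [-0.25,0,-0.34],
    [-0.25,0,-0.34],
    [-0.28,0,-0.31],
    [-0.28,0,-0.31],
    [-0.3,0,-0.28],
    [-0.3,0,-0.28],
    [-0.32,0,-0.25],
    [0,0,0],
  ],
  turn=[0,0,0,0,0,0,0,0,0,0,0,0],
  hand=[0.46,0.46,0.46,0.46,0.46,0.46,0.46,0.46,0.46,0.46,0.46,0.46],
)

```text
time_s: 27.0
tcp_pos: [549.9, 414.2, 104.0]
tcp_rot: [-0.001, 0.104, 0.995, -0.001]
wrist_force: [-3.1, -10.9, -2.9]
grip_width: 43.0
```

```bash
python3 snap2.py q4
```

```text
t 27.0 tcp [549.9 414.2 104. ] jawyaw 1.3627 z [-0.002 -0.002 -1.   ] w 43.0 F [ -3.1 -10.9  -2.9] delta tool cm [-1.02  2.18  2.2 ] norm 3.3
hinge frame tcp -49.9 -0.7 zrel 50.0
```

View pics/q4.png

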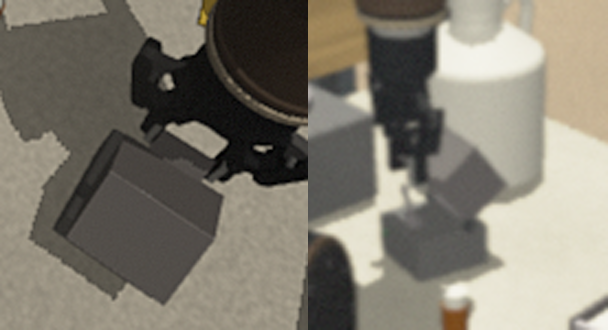

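View pics/q4w.png

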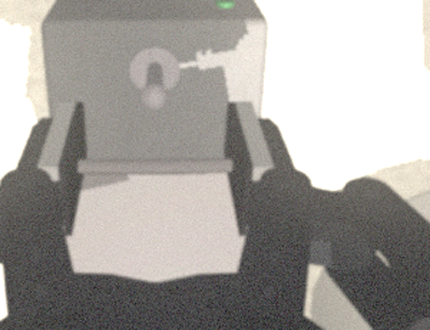

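The fingertips are about 3 mm above the wall's lower edge, so the guard would slip if released here. I'll lower it back down and pinch again with the tips 13 mm deeper.

Call:
send_rows(
  slide=[
    [0.6,0,0.5],
    [0.6,0,0.58],
    [0.55,0,0.65],
    [0.48,0,0.7],
    [0.42,0,0.75],
    [0.33,0,0.78],
    [0.25,0,0.8],
    [0.18,0,0.8],
    [0.1,0,0.8],
    [0.03,0,0.4],
    [0,0,0],
    [0,0,0],
  ],
  turn=[0,0,0,0,0,0,0,0,0,0,0,0],
  hand=[0.46,0.46,0.46,0.46,0.46,0.46,0.46,0.46,0.46,0.46,0.6,0.7],
)

```text
time_s: 28.35
tcp_pos: [516.3, 423.7, 37.0]
tcp_rot: [0.001, 0.104, 0.995, 0.001]
wrist_force: [0.3, 0.5, -0.1]
grip_width: 59.3
```

Run:
```python
from h import *
go(hw(-84,0,22));hf()
```

```text
t 28.35 tcp [516.3 423.7  37. ] jawyaw 1.3628 z [ 0.001  0.001 -1.   ] w 59.3 F [ 0.3  0.5 -0.1] delta tool cm [-0.07 -0.17  1.5 ] norm 1.5
hinge frame tcp -84.7 1.7 zrel -17.0
```

Call:
send_rows(
  slide=[
    [0,-0.24,0.5],
    [0,0,0.6],
    [0,0,0.3],
    [0,0,0],
    [0,0,0],
    [0,0,0],
    [0,0,0],
    [0,0,0],
  ],
  turn=[0,0,0,0,0,0,0,0],
  hand=[0.7,0.7,0.7,0.6,0.5,0.46,0.46,0.46],
  force=20,
)

```text
time_s: 29.15
tcp_pos: [515.2, 420.9, 22.1]
tcp_rot: [-0.0, 0.104, 0.995, -0.0]
wrist_force: [-2.2, -1.1, -0.0]
grip_width: 43.2
```

Run:
```python
from h import *
go(hw(-84,0,22));hf()
w=env.get_image("wrist")
cv2.imwrite("pics/w17.png",cv2.convertScaleAbs(w,alpha=1.6,beta=15)[200:])
```

```text
t 29.15 tcp [515.2 420.9  22.1] jawyaw 1.363 z [-0. -0. -1.] w 43.2 F [-2.2 -1.1 -0. ] delta tool cm [-0.12  0.13  0.01] norm 0.2
hinge frame tcp -85.2 -1.3 zrel -31.9
```

View pics/w17.png

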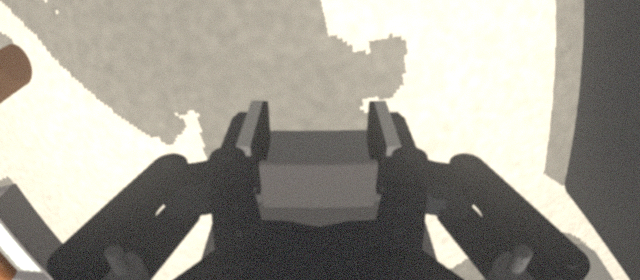

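Call:
send_rows(
  slide=[
    [-0.02,0,-0.4],
    [-0.06,0,-0.6],
    [-0.09,0,-0.6],
    [-0.14,0,-0.64],
    [-0.2,0,-0.63],
    [-0.25,0,-0.61],
    [-0.3,0,-0.59],
    [-0.35,0,-0.56],
    [-0.38,0,-0.53],
    [-0.42,0,-0.5],
    [-0.45,0,-0.47],
    [0,0,0],
  ],
  turn=[0,0,0,0,0,0,0,0,0,0,0,0],
  hand=[0.46,0.46,0.46,0.46,0.46,0.46,0.46,0.46,0.46,0.46,0.46,0.46],
)

```text
time_s: 30.4
tcp_pos: [542.2, 415.5, 84.1]
tcp_rot: [0.0, 0.104, 0.995, 0.0]
wrist_force: [-2.3, -1.2, -0.5]
grip_width: 42.8
```

```bash
python3 snap2.py q5
```

```text
t 30.4 tcp [542.2 415.5  84.1] jawyaw 1.3626 z [ 0.001  0.    -1.   ] w 42.8 F [-2.3 -1.2 -0.5] delta tool cm [-1.79  2.21  0.21] norm 2.9
hinge frame tcp -57.7 -1.0 zrel 30.1
```

View pics/q5.png

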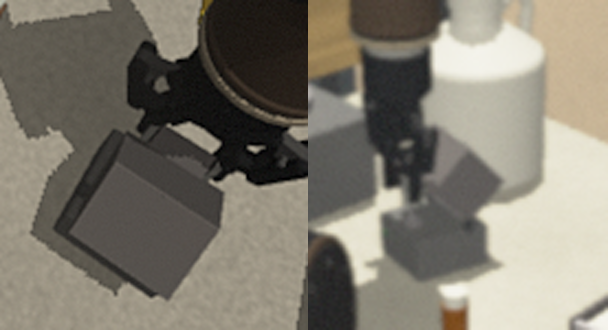

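View pics/q5w.png

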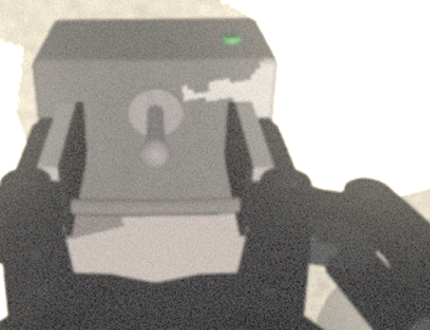

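Call:
send_rows(
  slide=[
    [-0.35,0,-0.33],
    [-0.36,0,-0.31],
    [-0.37,0,-0.29],
    [0,0,0],
    [0,0,0],
    [0,0,0],
    [0,0,0],
  ],
  turn=[0,0,0,0,0,0,0],
  hand=[0.46,0.46,0.46,0.46,0.55,0.65,0.68],
)

```text
time_s: 31.25
tcp_pos: [551.8, 413.4, 92.8]
tcp_rot: [-0.0, 0.104, 0.995, -0.0]
wrist_force: [-0.3, 0.0, -0.0]
grip_width: 58.1
```

```bash
python3 snap2.py q6
```

```text
t 31.25 tcp [551.8 413.4  92.8] jawyaw 1.3631 z [-0. -0. -1.] w 58.1 F [-0.3  0.  -0. ] delta tool cm [-0.81  2.22  1.08] norm 2.6
hinge frame tcp -47.8 -1.1 zrel 38.8
```

View pics/q6.png

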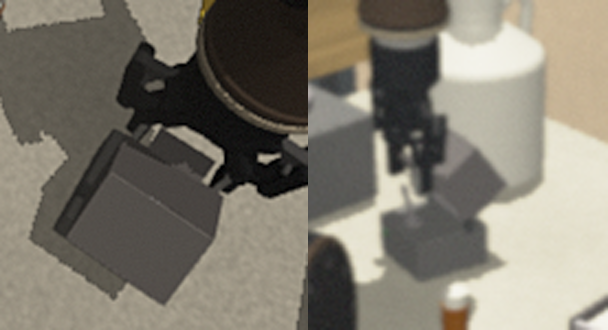

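View pics/q6w.png

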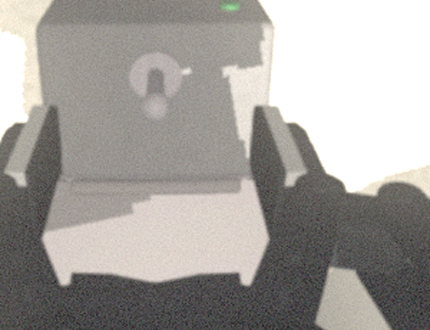

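The guard now rests on the finger sides (pinch released, about 0.95 rad) and the toggle is fully exposed. I'll raise it further, then lower the tips.

Call:
send_rows(
  slide=[
    [-0.3,0,0],
    [-0.4,0,0],
    [-0.4,0,0],
    [-0.4,0,0],
    [-0.2,0,0],
    [0,0,0.3],
    [0,0,0.4],
    [0,0,0.3],
    [0,0,0],
  ],
  turn=[0,0,0,0,0,0,0,0,0],
  hand=[0.7,0.7,0.7,0.7,0.7,0.7,0.7,0.7,0.7],
)

```text
time_s: 32.3
tcp_pos: [568.0, 409.6, 81.9]
tcp_rot: [-0.0, 0.104, 0.995, -0.0]
wrist_force: [-1.6, -0.3, -0.6]
grip_width: 59.8
```

```bash
python3 snap2.py q7
```

```text
t 32.3 tcp [568.  409.6  81.9] jawyaw 1.3631 z [-0.001 -0.001 -1.   ] w 59.8 F [-1.6 -0.3 -0.6] delta tool cm [ 0.86  2.25 -0.01] norm 2.4
hinge frame tcp -31.1 -1.4 zrel 27.9
```

View pics/q7.png

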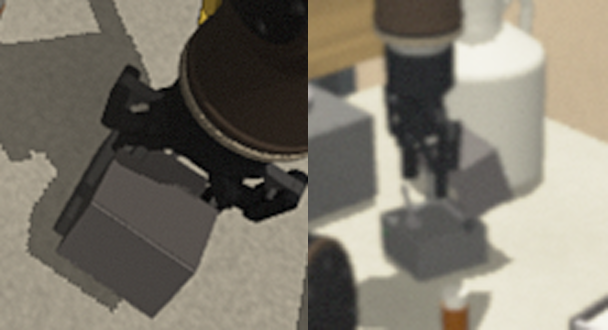

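View pics/q7w.png

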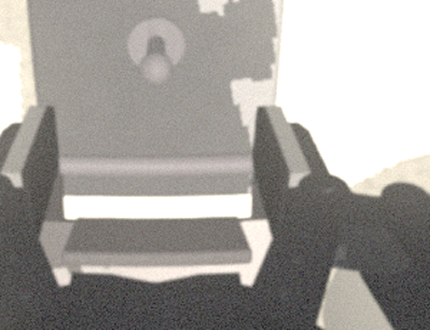

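```bash
cat > plan.py <<'E'
from h import *
def T(phi,w,f,c): 
    d=w/2+3.7;s,k=np.sin(phi),np.cos(phi)
    return np.array([f-(3.7*s+11*k)-d*s, c-d*k])
s,R=tool();dd=s["tcp_pos"][:2]-H;cur=np.array([dd@EX,dd@EY]);jy=np.arctan2(R[1,1],R[0,1]);phi0=np.pi/2-(jy-B)
print("cur",cur.round(1),"phi",np.degrees(phi0).round(2),"f",(cur+[0,0])[0].round(1))
def rows(seq):
    p=cur.copy();ph=phi0
    for (phd,w,f,c) in seq:
        t=T(np.radians(phd),w,f,c);d=(t-p)/10
        print([round(-np.cos(ph)*d[0]+np.sin(ph)*d[1],2),round(np.sin(ph)*d[0]+np.cos(ph)*d[1],2)],"turn",round(phd-np.degrees(ph),2),"tcp",t.round(1))
        p=t;ph=np.radians(phd)
E
cat > p1.py <<'E'
from plan import *
rows([(0,59.8,-25,33),(0,59.8,-30,34)]+[(7*i,59.8,-30,34+.4*i) for i in range(1,7)])
E
python3 p1.py
```

```text
cur [-30.8  -1.2] phi -0.01 f -30.8
[np.float64(0.52), np.float64(0.06)] turn 0.01 tcp [-36.   -0.6]
[np.float64(0.5), np.float64(0.1)] turn 0.0 tcp [-41.    0.4]
[np.float64(0.45), np.float64(0.07)] turn 7.0 tcp [-45.5   1.1]
[np.float64(0.43), np.float64(0.06)] turn 7.0 tcp [-49.7   2.2]
[np.float64(0.42), np.float64(0.06)] turn 7.0 tcp [-53.6   3.8]
[np.float64(0.41), np.float64(0.07)] turn 7.0 tcp [-57.2   5.9]
[np.float64(0.4), np.float64(0.08)] turn 7.0 tcp [-60.4   8.5]
[np.float64(0.39), np.float64(0.09)] turn 7.0 tcp [-63.1  11.4]
```

Call:
send_rows(
  slide=[
    [0.52,0.06,0],
    [0.5,0.1,0],
    [0.45,0.07,0],
    [0.43,0.06,0],
    [0.42,0.06,0],
    [0.41,0.07,0],
    [0.4,0.08,0],
    [0.39,0.09,0],
    [0,0,0],
  ],
  turn=[0,0,7,7,7,7,7,7,0],
  hand=[0.7,0.7,0.7,0.7,0.7,0.7,0.7,0.7,0.7],
)

```text
time_s: 33.35
tcp_pos: [539.1, 429.7, 83.0]
tcp_rot: [0.0, 0.454, 0.891, 0.0]
wrist_force: [0.3, 1.0, 0.5]
grip_width: 59.5
```

```bash
python3 snap2.py q8
cat > p2.py <<'E'
from plan import *
rows([(42,w,-30,36.4) for w in (59.8,55.5,51.2,47,42.7,38.5,34.3)])
E
python3 p2.py
```

```text
t 33.35 tcp [539.1 429.7  83. ] jawyaw 0.6282 z [ 0.     0.001 -1.   ] w 59.5 F [0.3 1.  0.5] delta tool cm [-1.18  2.25  0.1 ] norm 2.5
hinge frame tcp -63.6 12.3 zrel 29.0
cur [-63.   11.8] phi 41.77 f -63.0
[np.float64(-0.02), np.float64(-0.04)] turn 0.23 tcp [-63.1  11.4]
[np.float64(-0.0), np.float64(0.22)] turn 0.0 tcp [-61.7  13. ]
[np.float64(0.0), np.float64(0.21)] turn 0.0 tcp [-60.3  14.6]
[np.float64(0.0), np.float64(0.21)] turn 0.0 tcp [-58.9  16.2]
[np.float64(0.0), np.float64(0.21)] turn 0.0 tcp [-57.4  17.8]
[np.float64(-0.0), np.float64(0.21)] turn 0.0 tcp [-56.   19.3]
[np.float64(0.0), np.float64(0.21)] turn 0.0 tcp [-54.6  20.9]
```

View pics/q8.png

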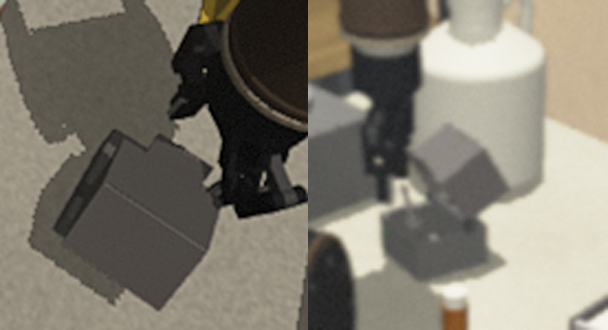

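View pics/q8w.png

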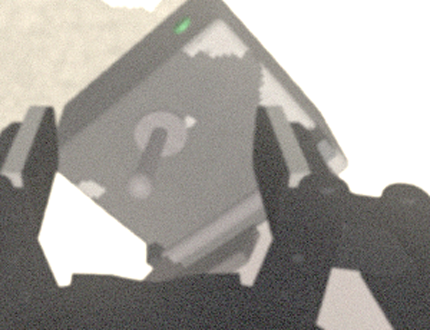

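Call:
send_rows(
  slide=[
    [0,0.17,0],
    [0,0.21,0],
    [0,0.21,0],
    [0,0.21,0],
    [0,0.21,0],
    [0,0.21,0],
    [0,0,0],
  ],
  turn=[0,0,0,0,0,0,0],
  hand=[0.65,0.6,0.55,0.5,0.45,0.4,0.4],
)

```text
time_s: 34.2
tcp_pos: [549.7, 436.2, 82.6]
tcp_rot: [-0.0, 0.453, 0.891, -0.0]
wrist_force: [-0.8, 0.7, -0.6]
grip_width: 34.1
```

```bash
python3 snap2.py q9
cat > p3.py <<'E'
from plan import *
rows([(42,34.3,f,36.4) for f in (-30,-27,-24,-21,-18,-15)])
E
python3 p3.py
```

```text
t 34.2 tcp [549.7 436.2  82.6] jawyaw 0.6299 z [-0. -0. -1.] w 34.1 F [-0.8  0.7 -0.6] delta tool cm [-1.08  1.02  0.06] norm 1.5
hinge frame tcp -54.6 20.7 zrel 28.6
cur [-54.8  20.6] phi 41.99 f -54.8
[np.float64(0.01), np.float64(0.03)] turn 0.01 tcp [-54.6  20.9]
[np.float64(-0.22), np.float64(0.2)] turn 0.0 tcp [-51.6  20.9]
[np.float64(-0.22), np.float64(0.2)] turn 0.0 tcp [-48.6  20.9]
[np.float64(-0.22), np.float64(0.2)] turn 0.0 tcp [-45.6  20.9]
[np.float64(-0.22), np.float64(0.2)] turn 0.0 tcp [-42.6  20.9]
[np.float64(-0.22), np.float64(0.2)] turn 0.0 tcp [-39.6  20.9]
```

View pics/q9.png

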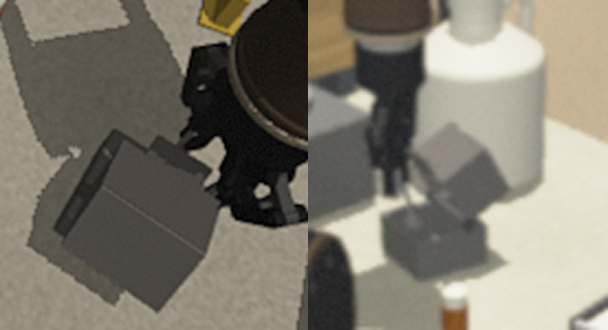

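View pics/q9w.png

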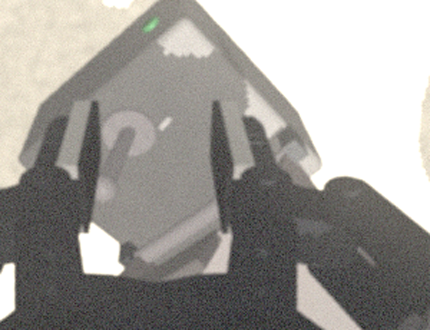

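Call:
send_rows(
  slide=[
    [-0.22,0.2,0],
    [-0.22,0.2,0],
    [-0.22,0.2,0],
    [-0.22,0.2,0],
    [-0.22,0.2,0],
    [0,0,0],
  ],
  turn=[0,0,0,0,0,0],
  hand=[0.4,0.4,0.4,0.4,0.4,0.4],
)

```text
time_s: 34.95
tcp_pos: [564.6, 433.0, 82.7]
tcp_rot: [0.0, 0.453, 0.891, 0.0]
wrist_force: [-1.3, 2.0, 1.3]
grip_width: 34.1
```

```bash
python3 snap2.py q10
```

```text
t 34.95 tcp [564.6 433.   82.7] jawyaw 0.6296 z [ 0.  0. -1.] w 34.1 F [-1.3  2.   1.3] delta tool cm [0.06 0.01 0.07] norm 0.1
hinge frame tcp -39.3 20.7 zrel 28.7
```

View pics/q10.png

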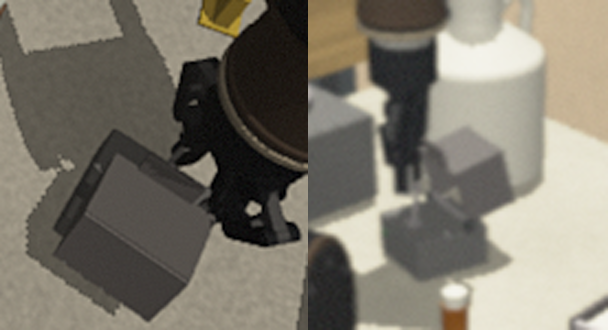

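View pics/q10w.png

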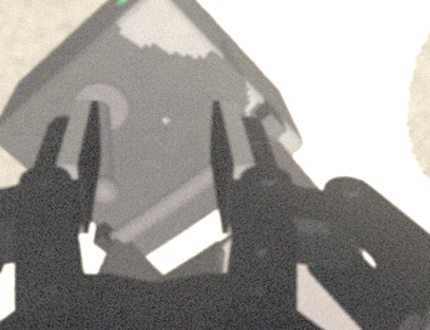

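Run:
```python
from h import *
def hh(u,v,z):
    p=onz("wrist",u,v,z)[:2]-H; return (p@EX).round(1),(p@EY).round(1)
print("ball",hh(210+107/1.435,230+188/1.435,95),"base",hh(210+102/1.435,230+106/1.435,50))
for x in (-56,-46,-41,-36): u,v=proj("wrist",hw(x,0,95)); print(x,((u-210)*1.435).round(),((v-230)*1.435).round())
u,v=proj("wrist",hw(-46,0,50));print(((u-210)*1.435).round(),((v-230)*1.435).round())
w=env.get_image("wrist");cv2.imwrite("pics/w18.png",cv2.resize(cv2.convertScaleAbs(w[270:420,250:380],alpha=2.2,beta=25),None,fx=4,fy=4,interpolation=cv2.INTER_CUBIC))
```

```text
ball (np.float64(-38.7), np.float64(-0.4)) base (np.float64(-45.4), np.float64(-1.5))
-56 67.0 151.0
-46 91.0 173.0
-41 103.0 183.0
-36 114.0 193.0
104.0 103.0
```

View pics/w18.png

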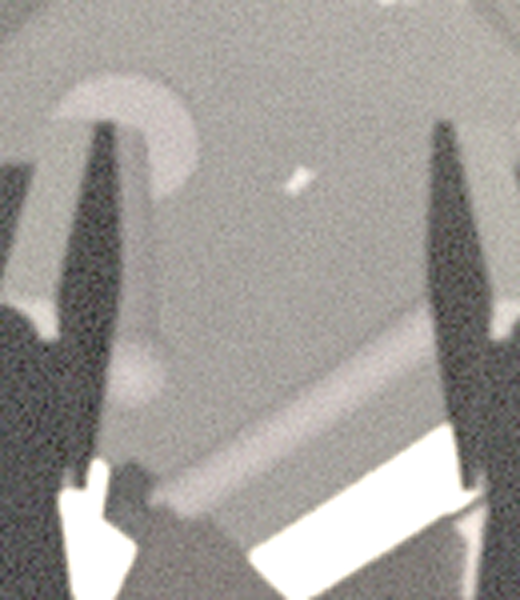

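The ball is now near hinge x = −39 (about 0.36 rad), which is over but only just. I'll nudge it about 3 mm further with a small turn.

Call:
send_rows(
  slide=[
    [-0.04,0.04,0],
    [-0.04,0.03,0],
    [-0.03,0.03,0],
    [0,0,0],
  ],
  turn=[-2,-2,-2,0],
  hand=[0.4,0.4,0.4,0.4],
)

```text
time_s: 35.55
tcp_pos: [565.2, 432.6, 82.5]
tcp_rot: [-0.0, 0.406, 0.914, -0.0]
wrist_force: [-1.3, 0.9, 0.5]
grip_width: 34.4
```

Run:
```python
from h import *
go(hw(-39,21,82));hf()
for x in (-41,-36): u,v=proj("wrist",hw(x,0,95)); print(x,((u-250)*4).round(),((v-270)*4).round())
w=env.get_image("wrist");cv2.imwrite("pics/w19.png",cv2.resize(cv2.convertScaleAbs(w[270:420,250:380],alpha=2.2,beta=25),None,fx=4,fy=4,interpolation=cv2.INTER_CUBIC))
```

```text
t 35.55 tcp [565.2 432.6  82.5] jawyaw 0.7354 z [-0.001 -0.    -1.   ] w 34.4 F [-1.3  0.9  0.5] delta tool cm [0.05 0.02 0.05] norm 0.1
hinge frame tcp -38.7 20.5 zrel 28.5
-41 107.0 329.0
-36 136.0 360.0
```

View pics/w19.png

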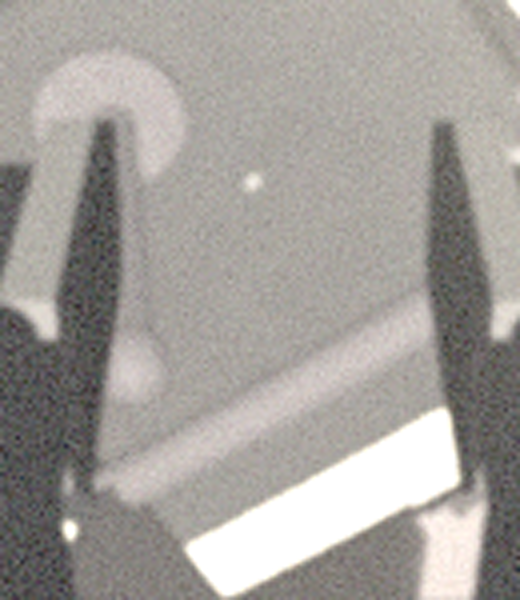

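The ball is at the on position, (132,368) against a predicted (136,360). Now retreating along the reverse path so the guard closes.

Call:
send_rows(
  slide=[
    [0.1,-0.1,0],
    [0.3,-0.27,0],
    [0.4,-0.36,0],
    [0.5,-0.45,0],
    [0.5,-0.45,0],
    [0.6,-0.54,0],
    [0.6,-0.54,0],
    [0.6,-0.54,0],
    [0.6,-0.54,0],
    [0.6,-0.54,0],
    [0.6,-0.54,0],
    [0,0,0],
  ],
  turn=[3,3,0,0,0,0,0,0,0,0,0,0],
  hand=[0.4,0.4,0.4,0.4,0.4,0.4,0.4,0.4,0.4,0.4,0.4,0.4],
)

```text
time_s: 36.8
tcp_pos: [493.1, 447.7, 82.7]
tcp_rot: [-0.0, 0.453, 0.892, -0.0]
wrist_force: [-1.1, 0.2, -0.2]
grip_width: 34.3
```

```bash
python3 snap2.py q11
```

```text
t 36.8 tcp [493.1 447.7  82.7] jawyaw 0.6306 z [-0. -0. -1.] w 34.3 F [-1.1  0.2 -0.2] delta tool cm [-5.34  4.91  0.07] norm 7.3
hinge frame tcp -112.3 20.3 zrel 28.7
```

View pics/q11.png

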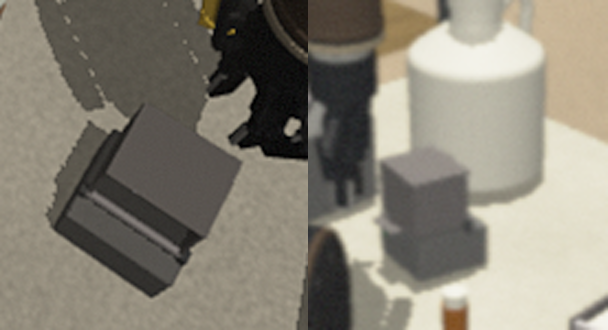

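View pics/q11w.png

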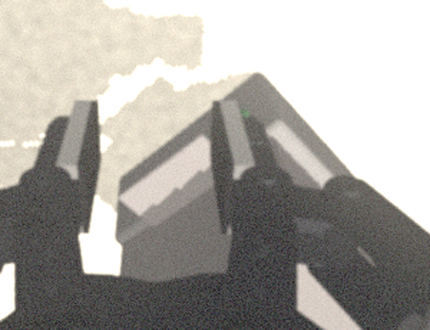

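Call:
send_rows(
  slide=[
    [0.5,-0.5,-1],
    [0,0,-3],
    [0,0,-4],
    [0,0,-4],
    [0,0,-2],
    [0,0,0],
    [0,0,0],
  ],
  turn=[0,0,0,0,0,0,0],
  hand=[0.4,0.4,0.4,0.4,0.4,0.4,0.4],
)

```text
time_s: 37.65
tcp_pos: [487.2, 448.5, 223.3]
tcp_rot: [0.0, 0.453, 0.891, 0.0]
wrist_force: [0.2, 0.2, -0.4]
grip_width: 33.9
```

Run:
```python
from h import *
go(hw(-101,21,200))
s=env.get_image("scene");d=env.get_image("side")
cv2.imwrite("pics/f1.png",cv2.resize(s[200:440,170:560],None,fx=2,fy=2,interpolation=cv2.INTER_CUBIC))
cv2.imwrite("pics/f2.png",cv2.resize(d[140:320,250:500],None,fx=3,fy=3,interpolation=cv2.INTER_CUBIC))
a=cv2.imread("pics/scene0.png")
x,y,X,Y=462,350,535,440
df=np.abs(a[y:Y,x:X].astype(int)-s[y:Y,x:X]).max(2);print("diff box region: >40 count",(df>40).sum())
b=cv2.imread("pics/side0.png");df=np.abs(b[155:205,260:305].astype(int)-d[155:205,260:305]).max(2);print("side",(df>40).sum())
```

```text
t 37.65 tcp [487.2 448.5 223.3] jawyaw 0.6298 z [ 0.001  0.001 -1.   ] w 33.9 F [ 0.2  0.2 -0.4] delta tool cm [-1.21  1.23  2.34] norm 2.9
diff box region: >40 count 48
side 0
```

View pics/f1.png

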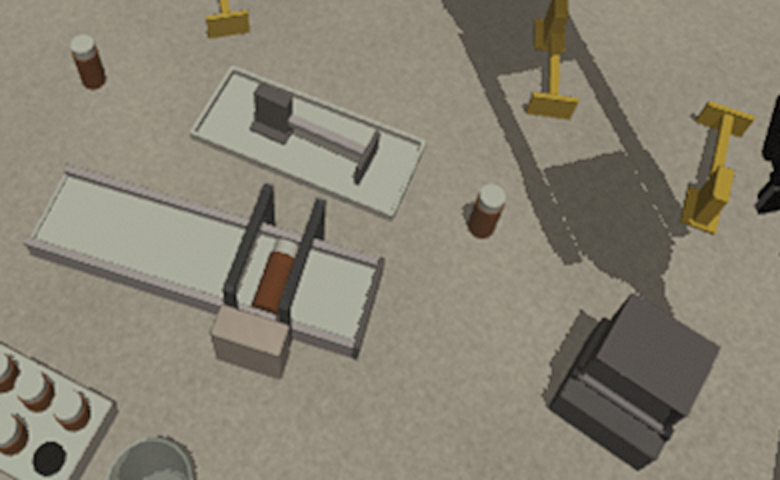

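View pics/f2.png

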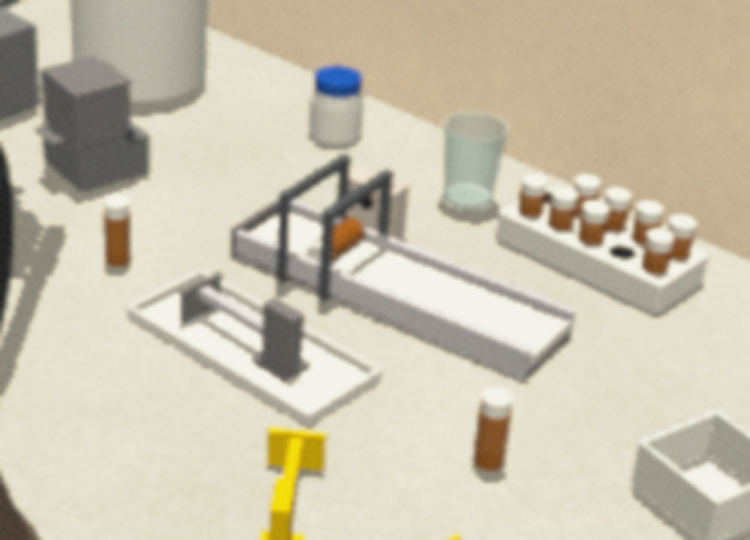

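The side view of the box matches the start image pixel for pixel, so the guard is shut. The vial is in the nest and the paddle stands in its tray. Handing in.

```bash
python3 -c "
from cell import env
print(env.hand_in()); print(env.state()['time_s'])"
```

```text
the job is handed in; nothing more can be done
None
the job is handed in; nothing more can be done
```

I handed the job in at about 37.7 s; no verdict is reported.

**What I did**
- I rolled the vial into the nest with the grey paddle at about 40 mm/s, then stood the paddle back upright in its tray.
- I lifted the guard by pinching the sides of its tab, then let its front wall rest on the fingers.
- I pushed the toggle over towards the hinge with one finger and backed off so the guard fell shut.

**Last checks**
- **Vial:** it lies in the nest, between the gate bars.
- **Paddle:** it stands upright in its tray, let go.
- **Toggle:** the ball was within about 2 mm of its predicted on position in the last view before the guard closed. I could not see it after that.
- **Guard:** in the side view the box looks the same as at the start, with no pixels clearly changed. In the scene view 48 pixels differ, which I took to be the arm's shadow.
- **Bystanders:** both spare vials and the cap box look to be where they were. I did not measure them again.

**What went wrong on the way**
- My first try pushed the guard's front wall too low. It jammed at a wrist force of about 87 N (limit 120 N), so I backed off.
- The first pinch on the tab was too shallow, so I lowered the guard and gripped it again deeper.
- I pressed the paddle onto the tray floor with about 32 N before letting go. It still stood upright.

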